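Change over the panel plotter under lock-off

ROBOT

A 6-joint arm with a two-finger parallel gripper is mounted at the origin on the work surface. World frame = base frame: x ahead of the robot, y to its left, z up, the work surface at z = 0. Lengths are in mm, angles in degrees, forces in N, time in s.
With the tool pointing down it reaches from about 300 to 850 mm from the base axis. Payload 4.2 kg.
Tool frame: the origin (TCP) lies at the centre of the arm's flange, where the gripper is bolted on; the fingertips stand 191 mm ahead of it and the grasp point (between the pads) lies 172 mm ahead of it; z points along the fingers, y is the direction in which the jaws open and shut (so a half turn about z gives the same grasp; the last joint's range is limited). The gripper opens to 91 mm and grips with 3 to 60 N. Pads are 32 mm wide; open, the fingers measure 118 mm over their backs; the gripper's body (76 mm by 178 mm) begins 60 mm behind the grasp point.
Start: joints at [66.979, 18.312, 89.639, -0, 72.044, -1.146], TCP at [214.237, 533.597, 404.776] pointing down, gripper open.
Joint ranges: [-177.97, 177.97], [-48.28, 115.42], [12.27, 149.76], [-77.06, 257.06], [2.81, 150.46], [-146.56, 146.56]. Speed limits (degrees/s): [147.25, 147.25, 180, 180, 180, 180].

INTERFACE

Orientations are given as [roll, pitch, yaw] about the fixed x, y, z axes, in that order (R = Rz(yaw) Ry(pitch) Rx(roll)).
In Python, from workcell import status, vision, ticket gives the robot as it stands.
- The arm moves only by the shell command python3 -m jog 'ROWS' [FORCE]. ROWS is JSON, a list of rows, each a list of 7 numbers: the finger opening in m, from 0 to 0.0912, then the shift along the tool's x, y, z in m, then the turn, a rotation vector about the tool's x, y, z in rad. A call has 1 to 12 rows; each row shifts and turns the commanded pose from where the row before left it, along the tool's axes as they then stand; what a row does not reach is not made up. A row lasts 1/8 s, in which the tool goes at most 62.5 mm and 10.7 degrees, less where a joint would pass 70% of its speed; a pose out of reach is approached as far as the arm can. A call with a gripper value outside its range is refused whole. The fingers move at their own pace and stop on an object; FORCE is the grip in N (left out, the last holds). Time passes only in rows, so rows that do not move let the fingers close. It gives the time, the measured TCP pose, the force and the opening at its end, in the units of the state.
- status.state(): the state, without advancing time (a new reading comes with each control period).
- vision.grab_frame(name): name is "side" or "top"; returns a dict with "color" (400x640x3 uint8, blue, green, red), "depth" (400x640 float32, mm along the optical axis (not along the pixel's ray), 0 where there is no reading), "fov_y" (degrees; the focal length in pixels is half the picture's height over the tangent of half this angle, whatever the lens; pixels are square), "cx", "cy" (the principal point, pixels), "pose" (4x4, takes a point from camera to world coordinates). Camera axes: x right, y down, z forward; pixel columns grow to the right and rows downward; lengths in mm; the calibration is good to about 2 mm. A picture is of the moment at which its call begins.
- ticket.job_done(): hands the job in, once; it reports no verdict.
Trained networks look in the newest picture that a camera, given by its name, has taken for a name from the list of things; names that differ only in an ending like _2 or _b are one class to them, and where a whole thing is asked for, a point or a joint stands for the part that bears it (a point fixed in the world has none). Each returns a list of dicts, best first, with "p" (0 to 1); they miss things now and then, are a little off and sometimes report something else, mostly with a low value. They report only what shows in the picture. A call takes as long as a camera call. They do not tell look-alikes from the thing itself.
- vision.find_in(camera, label): "location" ([x, y, z] in mm, in world coordinates, good to about 4 mm: the middle of the surface that is visible of it).
- vision.silhouettes(camera, label): "pixels" (400x640 bool, what is visible of it).
The state is a dict: "time_s": time; "qpos": joint angles; "qvel": joint speeds; "effort": joint torques, N m; "ee_pos": TCP position; "ee_rot": TCP orientation; "force": force on the tool from outside, world axes, zero at the start; "torque": the same for the moment, N m; "gripper_width": finger opening in mm.
Only numpy, scipy, OpenCV 4.12 (cv2) and the standard library are available. Lean on these libraries where they do the work, as an engineer would, in place of code of your own. Each camera call takes 0.05 s, during which the arm holds its last target.

TASK

Change over the flatbed plotter. First push the red stop button until it stays down; with the machine stopped, take every finished ochre panel out of its bay and lay it flat on the cork drying board, and put every plain blue panel into a bay of its own, tilted to tuck a short edge under the hold-down lip and then levelled so that it lies flat in the bay, all panels painted face up. When all are home, twist the stop button clockwise so that it springs back up, and do not knock the paint pots, bowls or brush about.

Things in the scene. Friction and masses are not known exactly. Their poses are not given: they have to be found in the camera images.
- bed: Flatbed pen plotter, grey casting and aluminium bed plate, fixed. Origin on the table under the middle bay; its x points from the operator to the hold-down lip, y left, z up. It reaches 63 mm in front of the origin, 133 behind, 180 right, 245 left. Three equal bays in a row along y, 115 mm apart, floor 34 mm above the table. Behind them a guide rail (x 98 to 128 mm, 60 mm high).
- bay0 (a point): Middle of the floor of the right-hand bay (bed y -115 mm); axes as the bed's. Each bay is a cavity 103 mm long (x) by 64 mm wide (y), closed by a back wall at x +51.5 mm under the lip, and a toe bar at x -51.5 mm. Its sides are open, flush bed plate, except the last 20 mm before the back wall, where black spacers 18 mm high stand at y +-32 mm (51 mm wide between bays).
- bay1 (a point): Middle of the floor of the centre bay (bed y 0). The same as bay0. A panel held level cannot get in between lip and toe bar; tilted about 12 degrees, its leading short edge low, it slides under the lip to the back wall and then levels down behind the toe bar. The open sides leave room for fingers on the middle of its long edges.
- bay2 (a point): Middle of the floor of the left-hand bay (bed y +115 mm). The same as bay0.
- lip (a point): Lower front edge of the steel hold-down lip, at the centre bay. The lip runs straight over all three bays, along bed y; it overhangs each bay by 12 mm (bay x +39.5 to +51.5 mm), its underside 18 mm and its top 22 mm above the bay floor. The steel toe bar (bay x -51.5 to -59.5 mm) likewise runs across the fronts of all bays, 10 mm high above the bay floor. Axes as the bed's.
- pen_arm (a point): Middle of the top of the parked pen arm, a fixed aluminium bar 26 mm wide along bed x over the left end of the bed (bed y +202 to +236 mm with its pen carrier, x -55 to +95 mm), 116 mm above the table; its carriage on the guide rail is 106 mm high. An obstacle only.
- estop: Emergency-stop station, a yellow box on a grey foot, 78 x 78 mm, top 58 mm above the table, fixed to the table; origin under its middle, z up. On top, in the middle, sits the red mushroom head: 40 mm across, 15 mm thick, flat top, on a 22 mm black stem; its underside is 78 mm above the table when up.
- stop_top (a point): Centre of the top face of the red mushroom head (moves and turns with it): 93 mm above the table when up, about 84.5 mm when latched down.
- stop (a joint): How far the mushroom head is pushed down, m: 0 up (machine live), 0.010 fully down. A push of about 7 to 10 N carries it past 0.0085, where a pawl catches it: let go, it stays at about 0.0085 (machine stopped). Pushed less, it springs back.
- stop_knob (a joint): Turn of the mushroom head, rad, clockwise seen from above positive, 0 at rest, stop at 0.9. When latched, turning it past about 0.6 frees the pawl (under 0.1 N m): the spring (4 to 6 N) then lifts the head as soon as it is let go or raised with the fingers, and a weak spring brings the turn back to 0.
- panel0: Artist's wooden panel, 100 mm (its x) by 60 mm (its y) by 12 mm thick, about 55 g, pale wood edges, plain blue painted top; origin at the centre of its underside, z up out of the painted face. Either short edge may go under the lip. May be absent: two or three are there.
- done0: Finished panel, same size, mass and frame as panel0, ochre painted top with a dark blue star. Starts seated in the bay of its number (done0 in bay0), a short edge under the lip: raise the edge by the toe bar (tilt about 12 degrees), draw it back, then lift. May be absent: one or two are there.
- panel1: Another plain blue panel like panel0; may be absent.
- done1: Another finished ochre panel like done0, starts in bay1; may be absent.
- panel2: Another plain blue panel like panel0; may be absent.
- done2: Another finished ochre panel like done0, starts in bay2; may be absent.
- board_top (a point): Middle of the top face of the cork-faced plywood drying board, 160 mm (x) by 200 mm (y), 6 mm thick, fixed flat on the table, empty at the start. Holds two panels side by side, long sides along its x. Axes as the board's.
- blue_jar: Bystander: lidded jar of blue paint, 66 mm across, 85 mm tall; origin under its middle.
- green_jar: Bystander: lidded jar of green paint, 72 mm across, 105 mm tall; origin under its middle.
- ochre_pot: Bystander: small lidded ochre pot, 48 mm across, 45 mm tall; origin under its middle.
- ochre_bowl: Bystander: ochre bowl, 110 mm across, 50 mm tall; origin under its middle.
- dip_dish: Bystander: small white dish, 56 mm across, 28 mm tall; origin under its middle.
- green_bowl: Bystander: green bowl, 110 mm across, 55 mm tall; origin under its middle.
- brush: Bystander: brush about 170 mm long, lying to the left; origin in its middle.
Mind the look-alikes: they are no part of the job. Leave any pink look-alike of the panel0 alone.

How it is judged:
By the outcome, as a careful person would: the job done as asked, in the order asked, and still so for the second after the job is handed in, with the robot touching nothing.
Of panel0, panel1, panel2 only 2 to 3 are there at a start; the rules pass over those that are not, and their reading is None.
Of done0, done1, done2 only 1 to 2 are there at a start; the rules pass over those that are not, and their reading is None.
At some moment in a run one of panel0, panel1, panel2, done0, done1, done2 may be knocked a few centimetres aside while the robot is not near it.
Once in a run the grip may slacken for a moment while it holds something.
It also fails if it takes over 210 s, if anything falls off the work surface, if the arm or the gripper's body presses on something with over 40 N, if the wrist force passes 120 N, or if a joint passes its speed limit or range.

## Working session

There is one attempt and no reset: what is moved stays moved. The work goes in short steps, Python scripts to look and compute and a shell command to move; the robot and the scene stay as the last step left them, time stands still between calls to the robot, and variables do not carry over. Pictures are saved under pics/ and viewed, and the job is handed in when it is done.

```bash
ls; mkdir -p pics
python3 - <<'E'
from workcell import status, vision
import cv2,numpy as np
s=status.state();print(s)
for n in("top","side"):
    f=vision.grab_frame(n);cv2.imwrite(f"pics/{n}0.png",f["color"]);print(n,f["fov_y"],f["cx"],f["cy"],np.round(f["pose"],3).tolist())
E
```

```text
pics
{'time_s': 0.0, 'qpos': array([ 6.69785229e+01,  1.83520559e+01,  8.97051055e+01, -4.09686188e-03,
        7.20439091e+01, -1.14639021e+00]), 'qvel': array([-0.03717976,  0.01796607,  0.01482839, -0.06250026,  0.0439918 ,
       -0.03126772]), 'effort': array([ 4.29404081e-04, -4.12458658e+01, -2.31977355e+01,  7.28148501e-02,
        4.57077404e-02, -1.14919139e-04]), 'ee_pos': array([214.18668911, 533.44764121, 403.92463854]), 'ee_rot': array([-1.79898872e+02,  1.87219016e-03,  1.58126181e+02]), 'force': array([ 0.68451733, -0.86782265, -0.23483733]), 'torque': array([0.03770127, 0.00649058, 0.03098438]), 'gripper_width': 91.05998267066077}
top 56.87205544317748 320.2015295103193 194.81513963331142 [[0.007, -0.985, 0.17, 253.837], [-1.0, -0.006, 0.012, 19.187], [-0.011, -0.17, -0.985, 1374.681], [0.0, 0.0, 0.0, 1.0]]
side 49.65807793259111 321.41079633976415 201.04371767259298 [[0.844, -0.268, 0.465, -82.344], [-0.536, -0.458, 0.709, -855.969], [0.023, -0.847, -0.53, 753.052], [0.0, 0.0, 0.0, 1.0]]
```

View pics/top0.png

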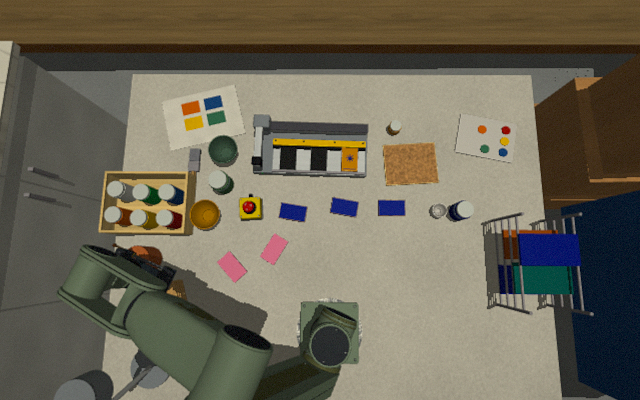

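View pics/side0.png

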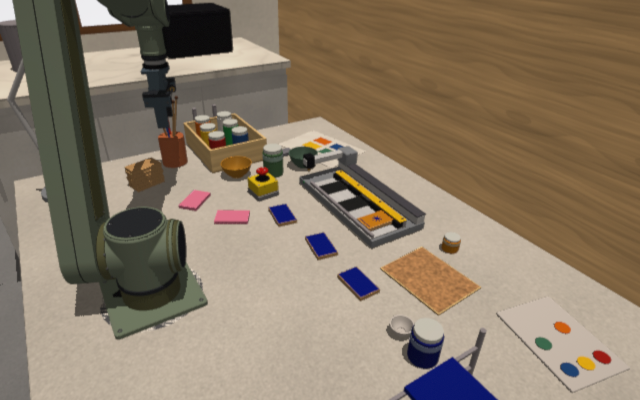

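Run:
```python
from workcell import status, vision
import numpy as np
for c in("top","side"):
  for l in "bed lip pen_arm estop stop_top panel0 done0 board_top blue_jar green_jar ochre_pot ochre_bowl dip_dish green_bowl brush".split():
    try:print(c,l,[(np.round(d["location"]).tolist(),round(d["p"],2)) for d in vision.find_in(c,l)])
    except Exception as e:print(c,l,e)
print(status.state()["time_s"])
```

```text
top bed [([672.0, 91.0, 36.0], 0.84)]
top lip [([670.0, 91.0, 32.0], 0.95)]
top pen_arm [([668.0, 90.0, 33.0], 0.82), ([416.0, 460.0, 26.0], 0.44)]
top estop [([433.0, 284.0, 55.0], 0.9), ([670.0, 94.0, 33.0], 0.69), ([441.0, -54.0, 12.0], 0.42), ([618.0, 514.0, 19.0], 0.33)]
top stop_top [([440.0, 287.0, 92.0], 0.52)]
top panel0 [([440.0, -55.0, 15.0], 0.96), ([290.0, 202.0, 14.0], 0.89), ([428.0, 137.0, 13.0], 0.78), ([226.0, 356.0, 13.0], 0.71), ([447.0, -228.0, 12.0], 0.62), ([438.0, 285.0, 90.0], 0.49)]
top done0 [([617.0, -76.0, 44.0], 0.59), ([672.0, 94.0, 36.0], 0.42)]
top board_top [([617.0, -311.0, 7.0], 0.74)]
top blue_jar [([430.0, -464.0, 88.0], 0.81), ([522.0, 385.0, 105.0], 0.17)]
top green_jar [([522.0, 388.0, 103.0], 0.63)]
top ochre_pot [([746.0, -247.0, 48.0], 0.66)]
top ochre_bowl [([416.0, 463.0, 25.0], 0.92), ([434.0, 283.0, 54.0], 0.7), ([622.0, 515.0, 17.0], 0.23)]
top dip_dish [([440.0, -409.0, 17.0], 0.5)]
top green_bowl [([663.0, 408.0, 26.0], 0.85)]
top brush [([621.0, 513.0, 16.0], 0.56)]
side bed [([658.0, 54.0, 35.0], 0.65)]
side lip [([661.0, 57.0, 36.0], 0.96)]
side pen_arm [([662.0, 60.0, 36.0], 0.74)]
side estop [([423.0, 265.0, 49.0], 0.65)]
side stop_top [([432.0, 284.0, 88.0], 0.52)]
side panel0 [([442.0, -66.0, 13.0], 0.84), ([422.0, 125.0, 13.0], 0.81), ([284.0, 195.0, 13.0], 0.81), ([223.0, 345.0, 12.0], 0.81), ([445.0, -237.0, 11.0], 0.64)]
side done0 [([624.0, -77.0, 45.0], 0.75)]
side board_top [([611.0, -317.0, 5.0], 0.8)]
side blue_jar [([411.0, -486.0, 71.0], 0.9), ([433.0, 282.0, 90.0], 0.57)]
side green_jar [([514.0, 372.0, 68.0], 0.85), ([618.0, -78.0, 45.0], 0.21)]
side ochre_pot [([743.0, -259.0, 39.0], 0.76), ([655.0, 54.0, 34.0], 0.49)]
side ochre_bowl [([408.0, 468.0, 32.0], 0.57)]
side dip_dish [([443.0, -397.0, 16.0], 0.79)]
side green_bowl [([653.0, 432.0, 37.0], 0.65)]
side brush [([637.0, 512.0, 16.0], 0.36)]
1.6
```

The top view shows three blue panels in a row at about (293,212), (344,207), (391,208). Two pink look-alikes are at (232,266) and (274,249). There is one ochre panel in the right-hand bay at (349,158), and the e-stop is at (250,207). Next I measure the poses.

```bash
cat > h.py <<'E'
from workcell import status, vision
import cv2,numpy as np
from scipy.spatial.transform import Rotation as Rn
def cloud(f):
    d=f["depth"];h,w=d.shape;fl=h/2/np.tan(np.radians(f["fov_y"]/2))
    u,v=np.meshgrid(np.arange(w),np.arange(h))
    P=np.stack([(u-f["cx"])/fl*d,(v-f["cy"])/fl*d,d],-1)
    T=np.array(f["pose"]);W=P@T[:3,:3].T+T[:3,3];W[d<=0]=np.nan;return W
def rect(W,m):
    p=W[m];p=p[~np.isnan(p).any(1)];z=np.median(p[:,2]);p=p[abs(p[:,2]-z)<8]
    (c,s,a)=cv2.minAreaRect(p[:,:2].astype(np.float32))
    if s[0]<s[1]: s=(s[1],s[0]);a+=90
    a=(a+90)%180-90
    return np.round(c,1).tolist(),np.round(s,1).tolist(),round(a,1),round(float(z),1)
def masks(f):
    b=cv2.cvtColor(f["color"],cv2.COLOR_BGR2HSV);H,S,V=b[...,0],b[...,1],b[...,2]
    blue=((H>108)&(H<130)&(S>150)&(V>50))
    och=((H>8)&(H<22)&(S>150)&(V>120))
    return blue,och
def blobs(f,m,zmin,zmax,box=(250,800,-420,330),amin=60):
    W=cloud(f);z=W[...,2]
    k=m&(z>zmin)&(z<zmax)&(W[...,0]>box[0])&(W[...,0]<box[1])&(W[...,1]>box[2])&(W[...,1]<box[3])
    n,L,st,c=cv2.connectedComponentsWithStats(k.astype(np.uint8))
    for i in range(1,n):
        if st[i,4]>=amin: print(st[i,4],np.round(c[i]).tolist(),rect(W,L==i))
def snap(name,out,crop=None,s=1):
    f=vision.grab_frame(name);im=f["color"]
    if crop: a,b,c,d=crop;im=im[b:d,a:c]
    cv2.imwrite("pics/"+out,cv2.resize(im,None,fx=s,fy=s,interpolation=cv2.INTER_CUBIC));return f
E
python3 - <<'E'
from h import *
f=snap("top","bed1.png",(240,100,440,230),4)
W=cloud(f);b,o=masks(f)
blobs(f,b,0,60);print();blobs(f,o,25,70)
# height map of bed
for v in range(112,190,4):print(v,[ (int(W[v,u,0]),int(W[v,u,1]),int(W[v,u,2])) if W[v,u,2]==W[v,u,2] else None for u in (263,280,300,318,334,350,364,369)])
g=snap("side","bed2.png",(290,140,490,310),4);b,o=masks(g)
blobs(g,b,0,60);print();blobs(g,o,25,70)
E
```

```text
343 [344.0, 207.0] ([444.9, -53.4], [92.2, 52.6], 79.8, 12.1)
340 [391.0, 207.0] ([442.9, -228.4], [90.9, 50.2], -89.9, 12.0)
342 [292.0, 212.0] ([424.7, 138.5], [91.6, 51.9], 80.2, 11.9)

323 [349.0, 159.0] ([621.0, -72.7], [91.0, 56.3], -0.1, 45.8)
112 [(822, 263, -3), (822, 196, -3), (821, 117, 0), (820, 46, 1), (819, -15, 5), (821, -78, 0), (822, -133, -1), (821, -153, 0)]
116 [(762, 244, 105), (803, 195, 2), (804, 117, 1), (804, 46, 1), (805, -16, 0), (806, -79, -3), (805, -133, 0), (805, -153, 1)]
120 [(746, 243, 105), (789, 196, -5), (789, 117, -2), (786, 46, 4), (788, -16, 0), (788, -78, 0), (789, -133, -1), (788, -152, 1)]
124 [(731, 243, 105), (749, 187, 58), (747, 112, 63), (749, 45, 60), (748, -14, 62), (748, -74, 62), (750, -126, 59), (773, -152, -2)]
128 [(723, 245, 86), (731, 186, 63), (734, 112, 57), (734, 45, 59), (733, -14, 60), (732, -73, 65), (732, -125, 64), (757, -152, -4)]
132 [(728, 255, 28), (728, 190, 28), (728, 114, 29), (726, 45, 37), (724, -15, 41), (723, -75, 46), (719, -126, 58), (738, -151, 5)]
136 [(711, 254, 30), (713, 190, 26), (712, 113, 30), (712,
[... 1333 characters left out ...]
(564, -16, 0), (562, -76, 9), (560, -128, 21), (565, -150, -4)]
180 [(548, 255, -6), (547, 189, 0), (547, 112, 1), (547, 44, 2), (548, -16, 2), (548, -77, 2), (549, -130, -2), (548, -148, 3)]
184 [(532, 253, -2), (532, 188, 0), (531, 112, 4), (532, 44, 4), (533, -16, -2), (534, -77, -2), (534, -130, -1), (532, -148, 5)]
188 [(517, 253, -5), (517, 188, -2), (516, 112, 3), (517, 44, -1), (517, -16, 3), (517, -76, 3), (519, -130, -3), (518, -148, 1)]
258 [282.0, 213.0] ([424.7, 138.4], [91.7, 52.0], 80.6, 11.6)
362 [321.0, 244.0] ([445.4, -53.3], [93.5, 53.0], 81.7, 11.8)
512 [358.0, 282.0] ([443.5, -229.3], [92.7, 53.8], 89.6, 11.9)

338 [375.0, 219.0] ([620.8, -70.7], [92.9, 65.4], 1.1, 45.7)
```

View pics/bed1.png

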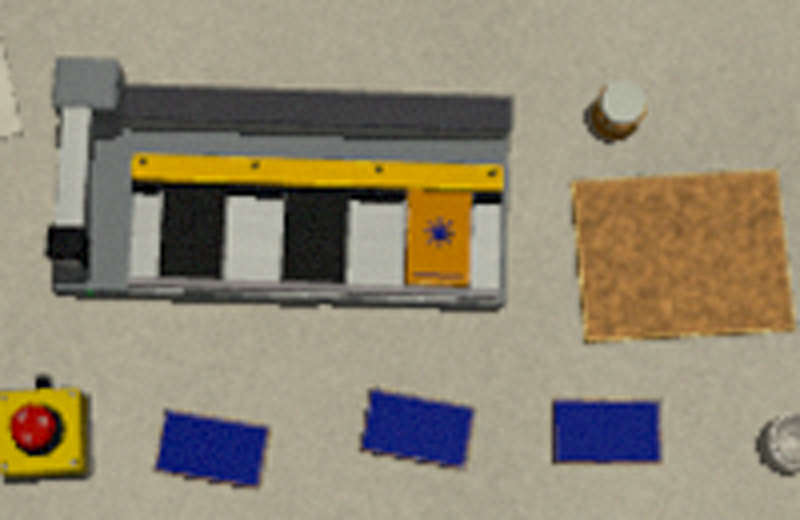

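View pics/bed2.png

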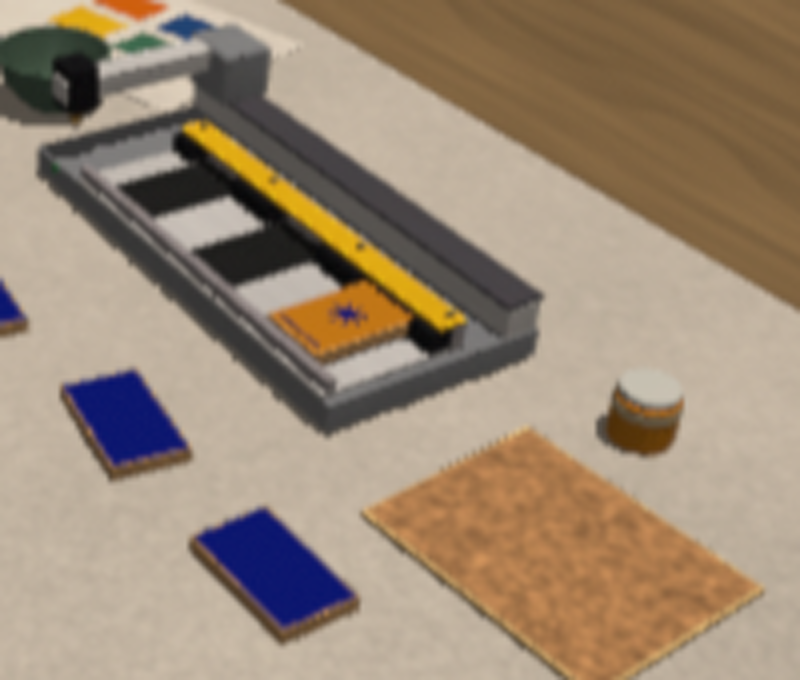

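```bash
cat >> h.py <<'E'
def ray(f,uv,z):
    uv=np.atleast_2d(uv).astype(float);fl=200/np.tan(np.radians(f["fov_y"]/2))
    T=np.array(f["pose"]);d=np.c_[(uv[:,0]-f["cx"])/fl,(uv[:,1]-f["cy"])/fl,np.ones(len(uv))]@T[:3,:3].T
    return T[:3,3]+d*((z-T[2,3])/d[:,2:3])
def subpix(f,z,test,step=0.25):
    pass
def zrect(f,m,z,amin=60,roi=None):
    """components of mask m projected on plane z -> rects; area-based size"""
    m=m.astype(np.uint8)
    if roi: r=np.zeros_like(m);a,b,c,d=roi;r[b:d,a:c]=1;m=m&r
    n,L,st,c=cv2.connectedComponentsWithStats(m)
    for i in range(1,n):
        if st[i,4]<amin: continue
        v,u=np.nonzero(L==i)
        P=np.vstack([ray(f,np.c_[u+a,v+b],z) for a in(-.5,.5) for b in(-.5,.5)])[:,:2]
        (cc,s,a)=cv2.minAreaRect(P.astype(np.float32))
        if s[0]<s[1]: s=(s[1],s[0]);a+=90
        Q=ray(f,np.c_[u,v],z)[:,:2];mu=Q.mean(0);e,V=np.linalg.eigh(np.cov(Q.T));pa=np.degrees(np.arctan2(V[1,1],V[0,1]))
        print(st[i,4],"px",np.round(c[i]).tolist(),"rect",np.round(cc,1).tolist(),np.round(s,1).tolist(),round((a+90)%180-90,1),"| mean",np.round(mu,1).tolist(),"pca",round((pa+90)%180-90,1),"len",np.round(np.sqrt(12*e),1).tolist())
E
python3 - <<'E'
from h import *
for n,roi in(("top",(240,100,440,230)),("side",(200,140,490,320))):
    f=vision.grab_frame(n);im=f["color"];hsv=cv2.cvtColor(im,cv2.COLOR_BGR2HSV);H,S,V=[hsv[...,i] for i in range(3)]
    b,o=masks(f)
    print(n,"blue z12");zrect(f,b,12,roi=roi)
    print("ochre z46");zrect(f,o,46,roi=(330,140,370,180) if n=="top" else (350,205,410,240),amin=40)
    print("yellow z56");zrect(f,(H>20)&(H<28)&(S>200)&(V>150),56,roi=roi)
    print("black z34");zrect(f,(V<40),34,roi=roi)
    print("cork z6");zrect(f,(H>8)&(H<20)&(S>90)&(V>90),6,roi=(372,130,450,195) if n=="top" else (370,235,490,315),amin=500)
    print("red");zrect(f,((H<5)|(H>174))&(S>180)&(V>60),93,roi=(235,190,265,222) if n=="top" else (250,160,280,200),amin=20)
    print("yelbox z58");zrect(f,(H>20)&(H<32)&(S>150)&(V>100),58,roi=(235,190,265,222) if n=="top" else (245,170,280,200),amin=20)
E
```

```text
top blue z12
345 px [344.0, 207.0] rect [444.9, -53.3] [96.2, 56.2] 79.9 | mean [444.8, -53.3] pca 79.8 len [52.5, 92.5]
342 px [391.0, 207.0] rect [443.0, -228.4] [93.6, 52.5] -89.7 | mean [443.2, -228.9] pca 89.7 len [52.5, 90.7]
344 px [292.0, 212.0] rect [424.9, 138.6] [96.3, 55.9] 80.8 | mean [424.8, 138.3] pca 81.1 len [52.3, 92.0]
ochre z46
324 px [349.0, 159.0] rect [620.8, -72.8] [92.1, 59.6] -0.1 | mean [620.0, -71.0] pca -0.5 len [58.3, 91.6]
yellow z56
519 px [319.0, 143.0] rect [677.2, 41.4] [346.2, 29.6] 88.3 | mean [678.5, 41.5] pca 88.4 len [22.2, 342.3]
229 px [250.0, 207.0] rect [435.6, 290.1] [76.9, 72.7] 2.0 | mean [434.7, 289.2] pca -24.7 len [81.6, 85.2]
black z34
781 px [304.0, 156.0] rect [626.5, 89.8] [257.2, 94.3] 88.3 | mean [631.7, 98.1] pca -89.6 len [94.9, 218.4]
83 px [257.0, 161.0] rect [610.9, 275.1] [39.8, 37.6] 2.0 | mean [614.0, 274.2] pca 64.0 len [31.5, 39.7]
cork z6
2080 px [410.0, 163.0] rect [613.5, -305.5] [203.8, 162.9] -86.5 | mean [613.7, -306.4] pca -87.5 len [157.1, 197.1]
red
79 px [248.0, 207.0] rect [432.2, 287.7] [39.1, 35.4] -89.7 |
[... 735 characters left out ...]
339.9]
138 px [263.0, 180.0] rect [435.2, 287.4] [81.6, 78.8] 4.3 | mean [430.7, 279.8] pca -16.1 len [71.4, 87.3]
black z34
127 px [308.0, 161.0] rect [648.5, 374.9] [131.0, 61.7] 58.4 | mean [656.4, 365.9] pca 56.1 len [43.4, 123.1]
547 px [349.0, 195.0] rect [638.6, 106.3] [262.9, 97.9] 88.4 | mean [646.5, 93.5] pca 88.3 len [96.6, 226.4]
cork z6
3357 px [430.0, 280.0] rect [613.5, -307.3] [204.8, 166.6] -86.4 | mean [610.7, -313.9] pca -87.2 len [161.4, 200.1]
red
56 px [262.0, 171.0] rect [430.3, 279.4] [54.9, 35.3] 63.6 | mean [430.1, 277.8] pca 52.1 len [29.3, 44.7]
yelbox z58
355 px [264.0, 184.0] rect [427.3, 259.8] [137.0, 91.6] 85.5 | mean [423.6, 252.5] pca 78.9 len [80.9, 119.2]
```

```bash
cat >> h.py <<'E'
def to(pos,rpy=None,tip=True,n=None):
    """tool-frame shift (m) and turn (rad) to bring fingertips (191mm) or TCP to pos, with rpy; shift first then turn"""
    s=status.state();R=Rn.from_euler("xyz",s["ee_rot"],degrees=True);p=np.array(s["ee_pos"])
    Rt=R if rpy is None else Rn.from_euler("xyz",rpy,degrees=True)
    tgt=np.array(pos,float)-(Rt.apply([0,0,191]) if tip else 0)
    d=R.inv().apply(tgt-p)/1000;w=(R.inv()*Rt).as_rotvec()
    print("tcp",np.round(p,1),"rpy",np.round(s["ee_rot"],2),"tip",np.round(p+R.apply([0,0,191]),1),"w",round(s["gripper_width"],1),"F",np.round(s["force"],1),"t",s["time_s"])
    print("shift tool m",np.round(d,4),"turn",np.round(w,4),"min rows",round(max(np.linalg.norm(d)/.0625,np.degrees(np.linalg.norm(w))/10.7),1))
    if n:
        q=R
        for i in range(n):
            dl=q.inv().apply((tgt-p)/n/1000);print("  ",np.round(dl,4).tolist(),np.round(w/n,4).tolist());q=q*Rn.from_rotvec(w/n)
    return d,w
E
python3 - <<'E'
from h import *
to([432.5,287.8,130],[180,0,158.1])
f=vision.grab_frame("top");g=cv2.cvtColor(f["color"],cv2.COLOR_BGR2GRAY).astype(np.float32)
T=np.array(f["pose"]);fl=200/np.tan(np.radians(f["fov_y"]/2))
def proj(f,P):
    T=np.array(f["pose"]);c=(P-T[:3,3])@T[:3,:3];return c[:,0]/c[:,2]*fl+f["cx"],c[:,1]/c[:,2]*fl+f["cy"]
def samp(P):
    u,v=proj(f,P);return cv2.remap(g,u.astype(np.float32)[None],v.astype(np.float32)[None],cv2.INTER_LINEAR)[0]
for nm,f in(("top",f),("side",vision.grab_frame("side"))):
    g=cv2.cvtColor(f["color"],cv2.COLOR_BGR2GRAY).astype(np.float32);fl=200/np.tan(np.radians(f["fov_y"]/2))
    for x in(590,605,620,635,650):
        ys=np.arange(-20,220,.5);r=samp(np.c_[np.full(len(ys),x),ys,np.full(len(ys),34)]);gr=np.gradient(cv2.GaussianBlur(r[None],(9,1),2)[0])
        pk=[(ys[i],round(float(gr[i]),1)) for i in range(2,len(ys)-2) if abs(gr[i])>3 and abs(gr[i])==abs(gr[i-5:i+6]).max()]
        print(nm,"x",x,pk)
    for y in(-72,44,100,157):
        for z in (56,34,44):
            xs=np.arange(540,760,.5);r=samp(np.c_[xs,np.full(len(xs),y),np.full(len(xs),z)]);gr=np.gradient(cv2.GaussianBlur(r[None],(9,1),2)[0])
            print(nm,"y",y,"z",z,[(xs[i],round(float(gr[i]),1)) for i in range(5,len(xs)-5) if abs(gr[i])>3 and abs(gr[i])==abs(gr[i-5:i+6]).max()])
E
```

```text
tcp [214.2 533.6 404.8] rpy [179.99   0.   158.12] tip [214.2 533.6 213.8] w 91.1 F [-0.1 -0.7  0.3] t 1.8
shift tool m [-0.2941 -0.1468  0.0838] turn [0.0001 0.     0.0004] min rows 5.4
top x 590 [(np.float64(15.5), -10.8), (np.float64(75.5), 10.5), (np.float64(128.5), -10.0), (np.float64(188.5), 13.2), (np.float64(214.5), -4.2)]
top x 605 [(np.float64(13.0), -9.7), (np.float64(72.5), 13.4), (np.float64(128.5), -9.8), (np.float64(188.5), 17.4), (np.float64(215.0), -4.3)]
top x 620 [(np.float64(13.0), -9.9), (np.float64(73.0), 14.1), (np.float64(128.5), -10.9), (np.float64(189.0), 15.2), (np.float64(215.5), -5.4)]
top x 635 [(np.float64(12.5), -10.1), (np.float64(73.0), 18.1), (np.float64(128.5), -10.6), (np.float64(189.0), 13.2), (np.float64(215.5), -5.1)]
top x 650 [(np.float64(12.5), -10.9), (np.float64(73.0), 14.3), (np.float64(128.5), -11.1), (np.float64(186.0), 11.6), (np.float64(216.0), -4.1)]
top y -72 z 56 [(np.float64(547.0), -8.2), (np.float64(554.5), 7.0), (np.float64(614.0), -7.2), (np.float64(625.5), 3.8), (np.float64(664.0), 8.5), (np.float64(687.0), -4.0), (np.float64
[... 4722 characters left out ...]
e y 100 z 44 [(np.float64(555.5), 4.3), (np.float64(562.5), -4.1), (np.float64(571.0), 4.6), (np.float64(649.0), -7.9), (np.float64(680.0), 7.4), (np.float64(708.5), -6.9)]
side y 157 z 56 [(np.float64(545.5), 3.6), (np.float64(561.0), 4.2), (np.float64(569.5), -4.1), (np.float64(639.5), -5.8), (np.float64(668.5), 6.1), (np.float64(696.0), -5.3)]
side y 157 z 34 [(np.float64(566.0), 5.0), (np.float64(571.0), -3.6), (np.float64(579.0), 3.4), (np.float64(590.5), -4.7), (np.float64(691.0), 5.3), (np.float64(719.0), -6.0)]
side y 157 z 44 [(np.float64(557.0), 4.2), (np.float64(564.0), -3.2), (np.float64(570.5), 3.6), (np.float64(581.0), -5.0), (np.float64(682.5), 5.1), (np.float64(709.0), -5.5)]
```

```bash
python3 -m jog '[[0,-0.049,-0.0245,0,0,0,0],[0,-0.049,-0.0245,0,0,0,0],[0,-0.049,-0.0245,0,0,0,0],[0,-0.049,-0.0245,0,0,0,0],[0,-0.049,-0.0245,0,0,0,0],[0,-0.049,-0.0243,0,0,0,0],[0,0,0,0.04,0,0,0],[0,0,0,0.043,0,0,0],[0,0,0,0,0,0,0]]' 20
python3 - <<'E'
from h import *
to([432.5,287.8,93])
snap("side","es1.png",(200,100,320,220),5)
snap("top","es2.png",(190,150,310,260),5)
E
```

```text
time_s: 3.02
ee_pos: [431.6, 287.1, 319.3]
ee_rot: [-179.7, -0.2, 158.1]
force: [-1.1, -0.4, 0.3]
gripper_width: 4.0
tcp [431.6 287.1 319.3] rpy [-179.67   -0.24  158.1 ] tip [430.4 286.4 128.3] w 4.0 F [-1.1 -0.4  0.3] t 3.025
shift tool m [-0.0015  0.0023  0.0352] turn [0. 0. 0.] min rows 0.6
```

View pics/es1.png

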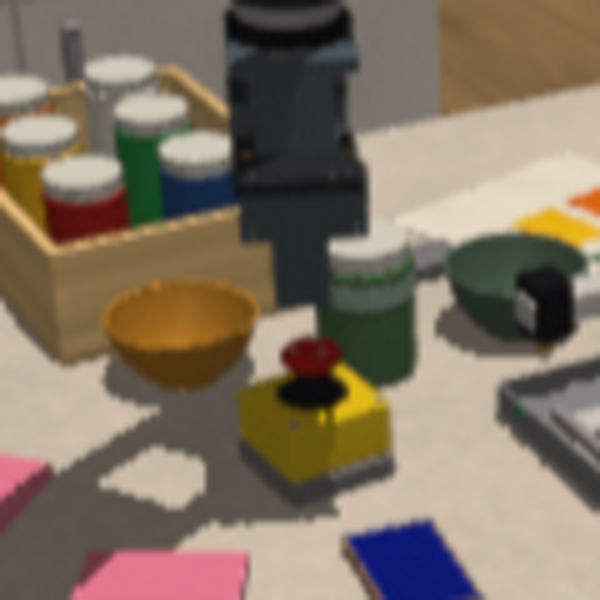

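```bash
python3 -m jog '[[0,-0.001,0.001,0.03,0,0,0],[0,0,0,0.005,0,0,0],[0,0,0,0.004,0,0,0],[0,0,0,0.004,0,0,0],[0,0,0,0,0,0,0]]'
python3 - <<'E'
from h import *
to([432.5,287.8,83])
E
```

```text
time_s: 3.75
ee_pos: [434.0, 288.8, 280.6]
ee_rot: [179.8, 0.1, 158.1]
force: [-0.9, 0.5, 5.2]
gripper_width: 0.6
tcp [434.  288.8 280.6] rpy [1.7984e+02 9.0000e-02 1.5813e+02] tip [434.5 289.2  89.6] w 0.6 F [-0.9  0.5  5.2] t 3.75
shift tool m [ 0.0014 -0.002   0.0066] turn [0. 0. 0.] min rows 0.1
```

```bash
python3 -m jog '[[0,0,0,0.003,0,0,0],[0,0,0,0.003,0,0,0],[0,0,0,0.002,0,0,0],[0,0,0,0,0,0,0]]'
```

```text
time_s: 4.25
ee_pos: [434.1, 288.8, 273.9]
ee_rot: [179.8, 0.1, 158.1]
force: [-2.6, -1.4, 13.3]
gripper_width: 0.6
```

```bash
cat >> h.py <<'E'
BED=np.array([627.,43.,0]);BY=-1.6
def bedpt(x,y,z): return BED+Rn.from_euler("z",BY,degrees=True).apply([x,y,z])
def pan(pos,pitch=0,yaw=BY,g=193,dx=0,n=None):
    """tool target so held panel bottom centre at world pos, tilted (leading +x edge low for pitch>0); g tool z of panel bottom, dx its tool x"""
    Rp=Rn.from_euler("ZY",[yaw,pitch],degrees=True);Rt=Rp*Rn.from_matrix(np.diag([-1,1,-1]))
    tcp=np.array(pos)-Rt.apply([dx,0,g])
    return to(tcp,Rt.as_euler("xyz",degrees=True),tip=False,n=n)
E
python3 -m jog '[[0,0,0,-0.02,0,0,0],[0,0,0,-0.06,0,0,0],[0,0,0,-0.04,0,0,0],[0,0,0,0,0,0,0]]'
python3 - <<'E'
from h import *
f=vision.grab_frame("top");W=cloud(f);hsv=cv2.cvtColor(f["color"],cv2.COLOR_BGR2HSV)
g=vision.grab_frame("side");V=cloud(g)
snap("side","es3.png",(200,100,320,220),5)
print(bedpt(0,-115,34)); to([624.5,-72,120],[180,0,178.4])
E
```

```text
time_s: 4.75
ee_pos: [434.2, 288.8, 395.4]
ee_rot: [179.5, 0.3, 158.1]
force: [-0.5, 0.1, -0.8]
gripper_width: 0.1
[623.78901155 -71.95516323  34.        ]
tcp [433.3 288.2 390.3] rpy [-1.7995e+02 -4.0000e-02  1.5813e+02] tip [433.1 288.1 199.3] w 0.3 F [-0.3  0.3 -1.3] t 4.9
shift tool m [-0.3117 -0.263   0.0793] turn [-0.0007 -0.0007 -0.3538] min rows 6.6
```

View pics/es3.png

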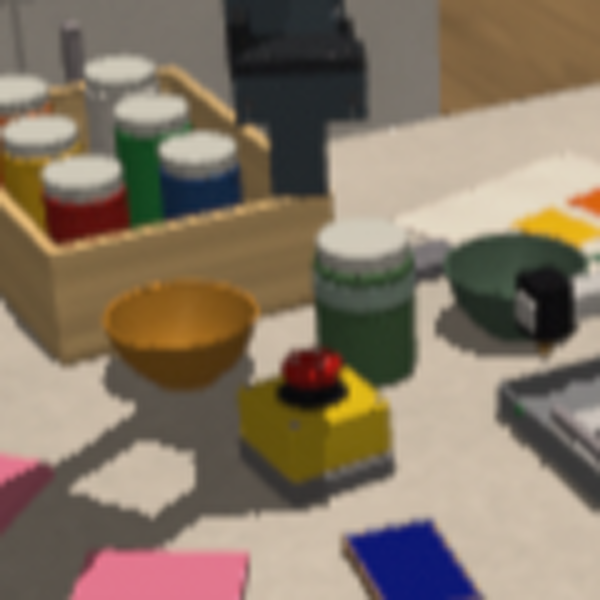

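The stop is latched: in the crop the head at (312,368) sits lower than before. Now I move over the ochre panel.

```bash
python3 -m jog '[[0.09,-0.0445,-0.0376,0,0,0,0],[0.09,-0.0445,-0.0376,0,0,0,0],[0.09,-0.0445,-0.0376,0,0,0,0],[0.09,-0.0445,-0.0376,0,0,0,0],[0.09,-0.0445,-0.0376,0,0,0,0],[0.09,-0.0445,-0.0376,0,0,0,0],[0.09,-0.0447,-0.0374,0,0,0,0],[0.09,0,0,0,0,0,-0.177],[0.09,0,0,0,0,0,-0.177],[0.09,0,0,0.04,0,0,0],[0.09,0,0,0.039,0,0,0],[0.09,0,0,0,0,0,0]]' 15
python3 - <<'E'
from h import *
to([624.5,-72,36.5],[180,0,178.4])
snap("side","d1.png",(290,100,490,270),4)
E
```

```text
time_s: 6.4
ee_pos: [623.7, -71.7, 307.2]
ee_rot: [179.9, -0.6, 178.4]
force: [-0.2, -0.7, 0.1]
gripper_width: 90.0
tcp [623.7 -71.7 307.2] rpy [179.93  -0.59 178.4 ] tip [621.7 -71.4 116.2] w 90.0 F [-0.2 -0.7  0.1] t 6.4
shift tool m [-0.0016 -0.0004  0.0796] turn [ 0.0012 -0.0102  0.0001] min rows 1.3
```

View pics/d1.png

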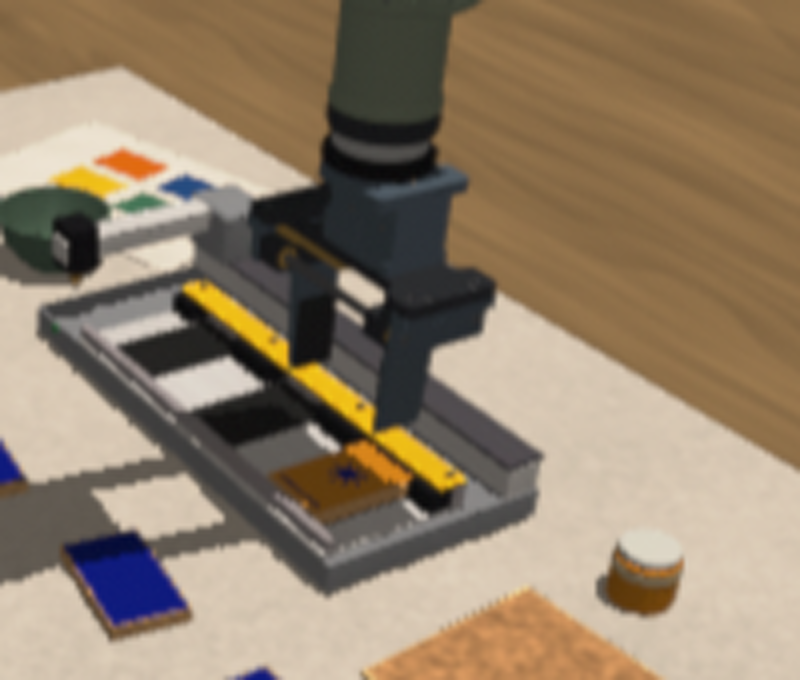

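```bash
python3 -m jog '[[0.09,0,0,0.04,0,0,0],[0.09,0,0,0.03,0,0,0],[0.09,0,0,0,0,0,0],[0.09,0,0,0,0,0,0]]'
python3 - <<'E'
from h import *
to([624.5,-72,36.5],[180,0,178.4])
E
```

```text
time_s: 6.95
ee_pos: [625.9, -71.9, 243.9]
ee_rot: [-180.0, 0.2, 178.4]
force: [0.1, 0.9, 0.4]
gripper_width: 89.8
tcp [625.9 -71.9 243.9] rpy [-179.98    0.21  178.41] tip [626.6 -72.   52.9] w 89.8 F [0.1 0.9 0.4] t 6.95
shift tool m [ 0.0014 -0.0002  0.0164] turn [-0.0003  0.0037  0.0002] min rows 0.3
```

```bash
python3 -m jog '[[0.09,0,0,0.012,0,0,0],[0.09,0,0,0,0,0,0],[0.09,0,0,0,0,0,0]]'
python3 - <<'E'
from h import *
to([624.5,-72,36.5],[180,0,178.4])
E
```

```text
time_s: 7.32
ee_pos: [625.0, -71.8, 230.0]
ee_rot: [180.0, 0.0, 178.4]
force: [0.4, -0.5, -0.0]
gripper_width: 90.3
tcp [625.  -71.8 230. ] rpy [1.8000e+02 2.0000e-02 1.7841e+02] tip [625.1 -71.8  39. ] w 90.3 F [ 0.4 -0.5 -0. ] t 7.325
shift tool m [ 0.0005 -0.0002  0.0025] turn [0.     0.0004 0.0001] min rows 0.0
```

```bash
python3 -m jog '[[0.09,0,0,0.002,0,0,0],[0.05,0,0,0,0,0,0],[0.05,0,0,0,0,0,0],[0.05,0,0,0,0,0,0],[0.05,0,0,0,0,0,0],[0.05,0,0,0,0,0,0]]' 20
python3 - <<'E'
from h import *
to([624.5,-72,36.5],[180,0,178.4])
# panel currently at pos P (bottom centre) ; tool g
s=status.state();x=s["ee_pos"][0];z=s["ee_pos"][2]
g=z-34;print("g",g)
import math
c=np.array([x,s["ee_pos"][1],34.])
lead=50
for th in (6,12):
    t=math.radians(th);pan(c+[lead*(1-math.cos(t)),0,lead*math.sin(t)+0.5],th,g=g,n=2)
E
```

```text
time_s: 8.07
ee_pos: [625.0, -71.8, 227.8]
ee_rot: [180.0, 0.0, 178.4]
force: [-0.1, -0.2, -0.5]
gripper_width: 59.8
tcp [625.  -71.8 227.8] rpy [1.8000e+02 1.0000e-02 1.7841e+02] tip [625.  -71.8  36.8] w 59.8 F [-0.1 -0.2 -0.5] t 8.075
shift tool m [ 0.0005 -0.0002  0.0003] turn [0.     0.0001 0.0002] min rows 0.0
g 193.79830271680862
tcp [625.  -71.8 227.8] rpy [1.8000e+02 1.0000e-02 1.7841e+02] tip [625.  -71.8  36.8] w 59.8 F [-0.1 -0.2 -0.5] t 8.075
shift tool m [-0.0205  0.     -0.0047] turn [0.     0.1049 0.0002] min rows 0.6
   [-0.0103, 0.0, -0.0023] [0.0, 0.0524, 0.0001]
   [-0.0101, 0.0, -0.0029] [0.0, 0.0524, 0.0001]
tcp [625.  -71.8 227.8] rpy [1.8000e+02 1.0000e-02 1.7841e+02] tip [625.  -71.8  36.8] w 59.8 F [-0.1 -0.2 -0.5] t 8.075
shift tool m [-0.0414  0.     -0.0067] turn [0.000e+00 2.096e-01 2.000e-04] min rows 1.1
   [-0.0207, 0.0, -0.0033] [0.0, 0.1048, 0.0001]
   [-0.0202, 0.0, -0.0055] [0.0, 0.1048, 0.0001]
```

```bash
python3 -m jog '[[0.05,-0.0105,0,-0.0024,0,0.0524,0],[0.05,-0.0103,0,-0.0028,0,0.0524,0],[0.05,-0.0102,0,-0.0031,0,0.0524,0],[0.05,-0.0101,0,-0.0035,0,0.0524,0],[0.05,0,0,0,0,0,0],[0.05,0,0,0,0,0,0]]' 20
python3 - <<'E'
from h import *
print(status.state()["force"],status.state()["torque"])
pan([625+1.1-22,-71.2,34+12.5],12,g=193.8)
snap("side","d2.png",(290,100,490,270),4)
E
```

```text
time_s: 8.82
ee_pos: [665.9, -72.9, 235.6]
ee_rot: [180.0, -12.1, 178.4]
force: [-3.6, -0.5, -1.9]
gripper_width: 59.7
[-3.61465148 -0.49158108 -1.93924657] [0.02459281 0.52836657 0.00446176]
tcp [665.9 -72.9 235.6] rpy [179.98 -12.12 178.41] tip [625.8 -71.7  48.9] w 59.7 F [-3.6 -0.5 -1.9] t 8.825
shift tool m [ 0.0212 -0.      0.0041] turn [ 0.0003 -0.0021  0.0002] min rows 0.3
```

View pics/d2.png

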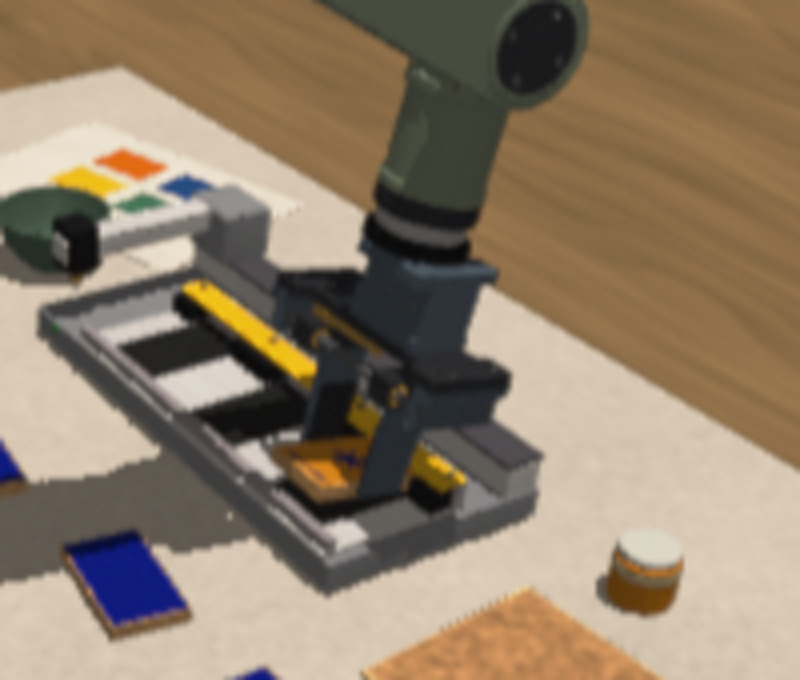

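```bash
python3 -m jog '[[0.05,0.0106,0,0.002,0,0,0],[0.05,0.0106,0,0.002,0,0,0],[0.05,0.005,0,0.001,0,0,0],[0.05,0,0,0,0,0,0],[0.05,0.004,0,-0.02,0,0,0],[0.05,0.008,0,-0.039,0,0,0],[0.05,0.008,0,-0.039,0,0,0],[0.05,0,0,0,0,0,0]]' 20
python3 - <<'E'
from h import *
f=snap("side","d3.png",(250,50,490,290),3)
g=snap("top","d4.png",(240,80,440,230),4)
to([625,-150,200],[180,0,178.4],n=2)
E
```

```text
time_s: 9.88
ee_pos: [642.0, -72.3, 340.8]
ee_rot: [-180.0, -11.5, 178.4]
force: [-0.3, -0.7, -1.3]
gripper_width: 59.9
tcp [641.  -72.2 336.8] rpy [180.   -11.97 178.41] tip [601.4 -71.1 150. ] w 59.6 F [ 0.1  0.4 -1.1] t 9.975
shift tool m [ 0.0248 -0.0782 -0.0501] turn [ 0.000e+00 -2.088e-01  2.000e-04] min rows 1.5
   [0.0124, -0.0391, -0.0251] [0.0, -0.1044, 0.0001]
   [0.0097, -0.0391, -0.0262] [0.0, -0.1044, 0.0001]
```

View pics/d3.png

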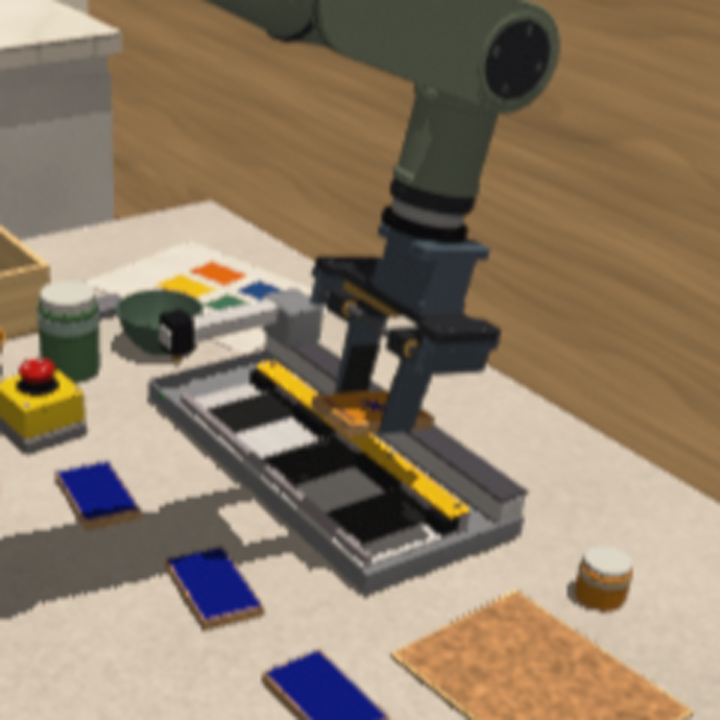

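Run:
```python
from h import *
to([613.5,-306,70],[180,0,-177],n=6)
```

```text
tcp [641.  -72.2 336.8] rpy [180.   -11.97 178.41] tip [601.4 -71.1 150. ] w 59.6 F [ 0.1  0.4 -1.1] t 9.975
shift tool m [ 0.0049 -0.2345  0.0785] turn [ 0.0084 -0.2087 -0.0798] min rows 4.0
   [0.0008, -0.0391, 0.0131] [0.0014, -0.0348, -0.0133]
   [0.0018, -0.039, 0.0131] [0.0014, -0.0348, -0.0133]
   [0.0028, -0.039, 0.0131] [0.0014, -0.0348, -0.0133]
   [0.0037, -0.0389, 0.013] [0.0014, -0.0348, -0.0133]
   [0.0047, -0.0389, 0.0129] [0.0014, -0.0348, -0.0133]
   [0.0057, -0.0388, 0.0128] [0.0014, -0.0348, -0.0133]
```

```bash
python3 -m jog '[[0.05,0.0008,-0.039,0.0131,0.0014,-0.0348,-0.0133],[0.05,0.0018,-0.039,0.0131,0.0014,-0.0348,-0.0133],[0.05,0.0028,-0.039,0.0131,0.0014,-0.0348,-0.0133],[0.05,0.0037,-0.039,0.013,0.0014,-0.0348,-0.0133],[0.05,0.0047,-0.039,0.013,0.0014,-0.0348,-0.0133],[0.05,0.0057,-0.039,0.0128,0.0014,-0.0348,-0.0133],[0.05,0,0,0.02,0,0,0],[0.05,0,0,0.02,0,0,0],[0.05,0,0,0,0,0,0],[0.05,0,0,0,0,0,0]]' 20
python3 - <<'E'
from h import *
to([613.5,-306,8.8],[180,0,-177])
E
```

```text
time_s: 11.22
ee_pos: [613.5, -306.3, 220.7]
ee_rot: [180.0, -0.1, -177.0]
force: [-0.2, 0.3, 0.8]
gripper_width: 60.0
tcp [ 613.5 -306.3  220.7] rpy [ 1.7998e+02 -6.0000e-02 -1.7699e+02] tip [ 613.3 -306.2   29.7] w 60.0 F [-0.2  0.3  0.8] t 11.225
shift tool m [-0.0001  0.0003  0.0209] turn [ 0.0003 -0.0011  0.0002] min rows 0.3
```

```bash
python3 -m jog '[[0.05,0,0,0.012,0,0,0],[0.05,0,0,0.006,0,0,0],[0.05,0,0,0.002,0,0,0],[0.05,0,0,0,0,0,0],[0.05,0,0,0,0,0,0]]'
python3 - <<'E'
from h import *
to([613.5,-306,8.8],[180,0,-177])
snap("side","d5.png",(320,150,520,320),4)
E
```

```text
time_s: 11.85
ee_pos: [613.5, -306.4, 201.2]
ee_rot: [-180.0, -0.0, -177.0]
force: [0.5, 0.4, -0.9]
gripper_width: 59.8
tcp [ 613.5 -306.4  201.2] rpy [-1.7999e+02 -1.0000e-02 -1.7700e+02] tip [ 613.4 -306.5   10.2] w 59.8 F [ 0.5  0.4 -0.9] t 11.85
shift tool m [-0.0001  0.0004  0.0014] turn [-0.0002 -0.0002 -0.0001] min rows 0.0
```

View pics/d5.png

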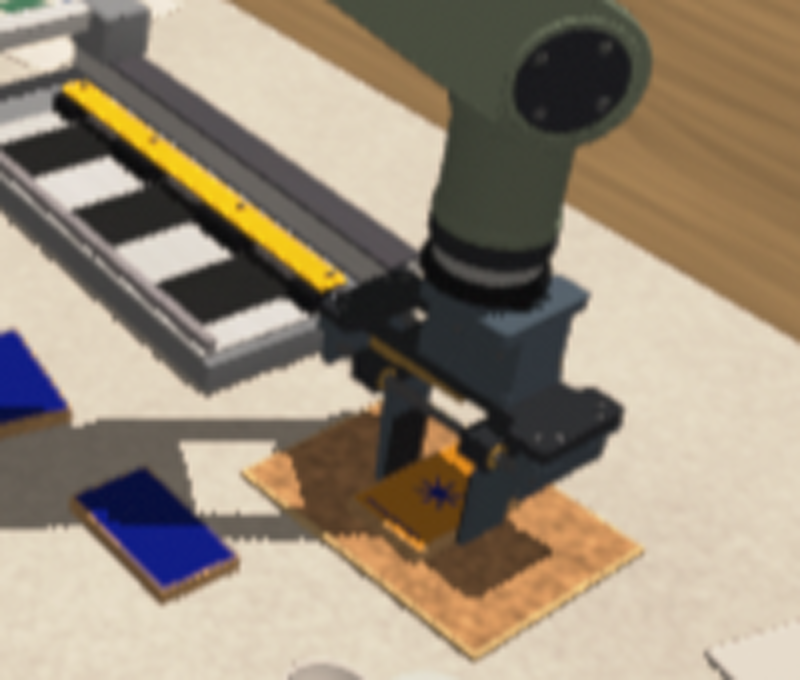

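```bash
python3 -m jog '[[0.05,0,0,0.0015,0,0,0],[0.05,0,0,0,0,0,0],[0.075,0,0,0,0,0,0],[0.085,0,0,0,0,0,0],[0.085,0,0,0,0,0,0],[0.085,0,0,-0.03,0,0,0],[0.085,0,0,-0.05,0,0,0],[0.085,0,0,-0.02,0,0,0],[0.085,0,0,0,0,0,0]]' 20
python3 - <<'E'
from h import *
to([443.3,-229,80],[180,0,90],n=9)
for n,roi in(("top",(240,140,440,230)),("side",(200,180,400,320))):
    f=vision.grab_frame(n);b,o=masks(f);print(n);zrect(f,b,12,roi=roi)
E
```

```text
time_s: 13.02
ee_pos: [613.7, -306.5, 301.5]
ee_rot: [-179.9, 0.2, -177.0]
force: [-0.2, -0.0, -0.5]
gripper_width: 85.1
tcp [ 613.7 -306.5  301.5] rpy [-1.7988e+02  1.7000e-01 -1.7700e+02] tip [ 614.3 -306.9  110.5] w 85.1 F [-0.2 -0.  -0.5] t 13.025
shift tool m [0.1662 0.0864 0.0298] turn [9.0000e-04 4.0000e-03 1.6231e+00] min rows 8.7
   [0.0185, 0.0096, 0.0033] [0.0001, 0.0004, 0.1803]
   [0.0199, 0.0061, 0.0033] [0.0001, 0.0004, 0.1803]
   [0.0207, 0.0025, 0.0033] [0.0001, 0.0004, 0.1803]
   [0.0208, -0.0013, 0.0033] [0.0001, 0.0004, 0.1803]
   [0.0202, -0.005, 0.0033] [0.0001, 0.0004, 0.1803]
   [0.019, -0.0085, 0.0034] [0.0001, 0.0004, 0.1803]
   [0.0171, -0.0118, 0.0034] [0.0001, 0.0004, 0.1803]
   [0.0147, -0.0147, 0.0034] [0.0001, 0.0004, 0.1803]
   [0.0119, -0.0171, 0.0034] [0.0001, 0.0004, 0.1803]
top
154 px [337.0, 205.0] rect [449.0, -30.8] [55.9, 50.3] -10.1 | mean [450.9, -28.7] pca -30.5 len [41.2, 53.6]
344 px [292.0, 212.0] rect [424.9, 138.6] [96.3, 55.9] 80.8 | mean [424.8, 138.3] pca 81.1 len [52.3, 92.0]
side
260 px [282.0, 213.0] rect [424.7, 137.7] [92.5, 55.2] 81.0 | mean [424.5, 136.5] pca 80.5 len [51.4, 86.7]
361 px [321.0, 244.0] rect [444.9, -54.2] [94.5, 56.1] 79.9 | mean [444.6, -55.2] pca 81.0 len [51.5, 88.4]
519 px [358.0, 282.0] rect [444.2, -229.8] [96.2, 56.5] 89.6 | mean [443.5, -231.7] pca 89.7 len [52.0, 90.5]
```

```bash
python3 -m jog '[[0.085,0.0185,0.0096,0.0033,0,0,0.1803],[0.085,0.0199,0.0061,0.0033,0,0,0.1803],[0.085,0.0207,0.0025,0.0033,0,0,0.1803],[0.085,0.0208,-0.0013,0.0033,0,0,0.1803],[0.085,0.0202,-0.005,0.0033,0,0,0.1803],[0.085,0.019,-0.0085,0.0034,0,0,0.1803],[0.085,0.0171,-0.0118,0.0034,0,0,0.1803],[0.085,0.0147,-0.0147,0.0034,0,0,0.1803],[0.085,0.0119,-0.0171,0.0034,0,0,0.1803],[0.085,0,0,0.025,0,0,0],[0.085,0,0,0.02,0,0,0],[0.085,0,0,0,0,0,0]]' 20
python3 - <<'E'
from h import *
to([443.3,-229,5],[180,0,90])
snap("side","p1.png",(290,130,490,320),4)
E
```

```text
time_s: 14.62
ee_pos: [441.7, -228.3, 222.1]
ee_rot: [-179.6, -0.2, 90.0]
force: [-0.1, -0.0, -0.2]
gripper_width: 84.9
tcp [ 441.7 -228.3  222.1] rpy [-179.64   -0.18   90.02] tip [ 440.5 -227.7   31.1] w 84.9 F [-0.1 -0.  -0.2] t 14.625
shift tool m [-0.0008  0.0018  0.0261] turn [-0.0063 -0.0032  0.0003] min rows 0.4
```

View pics/p1.png

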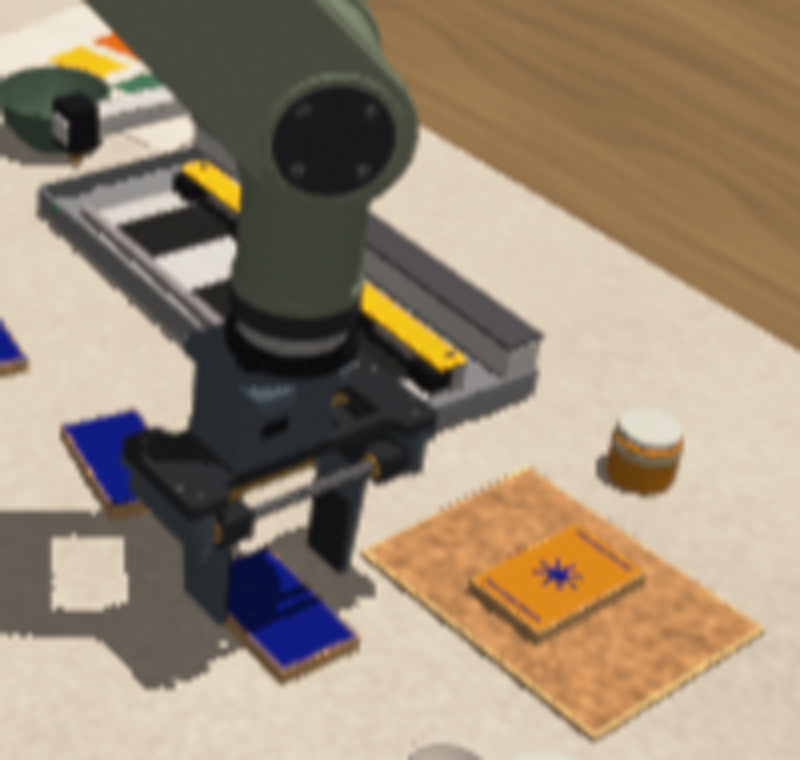

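```bash
python3 -m jog '[[0.085,0,0,0.015,0,0,0],[0.085,0,0,0.008,0,0,0],[0.085,0,0,0,0,0,0],[0.085,0,0,0,0,0,0]]' 20
python3 - <<'E'
from h import *
to([443.3,-229,3],[180,0,90])
E
```

```text
time_s: 15.18
ee_pos: [442.9, -228.9, 201.6]
ee_rot: [-180.0, 0.0, 90.0]
force: [-0.2, -0.8, 0.5]
gripper_width: 85.1
tcp [ 442.9 -228.9  201.6] rpy [-1.7998e+02  1.0000e-02  9.0020e+01] tip [ 442.8 -229.    10.6] w 85.1 F [-0.2 -0.8  0.5] t 15.175
shift tool m [-0.0001  0.0004  0.0076] turn [-0.0003  0.0001  0.0004] min rows 0.1
```

```bash
python3 -m jog '[[0.085,0,0,0.0065,0,0,0],[0.085,0,0,0,0,0,0],[0.05,0,0,0,0,0,0],[0.05,0,0,0,0,0,0],[0.05,0,0,0,0,0,0],[0.05,0,0,0,0,0,0],[0.05,0,0,0,0,0,0]]' 20
python3 - <<'E'
from h import *
to([443.3,-229,3],[180,0,90])
E
```

```text
time_s: 16.05
ee_pos: [442.8, -228.9, 195.1]
ee_rot: [-180.0, 0.0, 90.0]
force: [1.2, -0.1, 0.6]
gripper_width: 59.9
tcp [ 442.8 -228.9  195.1] rpy [-1.7998e+02  1.0000e-02  9.0020e+01] tip [ 442.8 -228.9    4.1] w 59.9 F [ 1.2 -0.1  0.6] t 16.05
shift tool m [-0.0001  0.0005  0.0011] turn [-0.0004  0.0001  0.0004] min rows 0.0
```

```bash
python3 -m jog '[[0.05,0,0,-0.04,0,0,0],[0.05,0,0,-0.05,0,0,0],[0.05,0,0,-0.03,0,0,0],[0.05,0,0,0,0,0,0]]' 20
python3 - <<'E'
from h import *
c=bedpt(-28,-115,34+60);print(c)
pan(c,12,g=195.1,n=10)
f=snap("side","p2.png",(250,80,490,320),3)
E
```

```text
time_s: 16.55
ee_pos: [443.3, -229.1, 317.1]
ee_rot: [179.8, 0.1, 90.0]
force: [0.8, 0.4, -1.1]
gripper_width: 59.3
[595.79992833 -71.17335735  94.        ]
tcp [ 443.3 -229.1  317.1] rpy [1.7977e+02 1.5000e-01 9.0020e+01] tip [ 444.  -229.6  126.2] w 59.3 F [ 0.8  0.4 -1.1] t 16.55
shift tool m [0.1568 0.193  0.0327] turn [ 0.1627  0.1713 -1.5363] min rows 8.3
   [0.0157, 0.0193, 0.0033] [0.0163, 0.0171, -0.1536]
   [0.0125, 0.0215, 0.0032] [0.0163, 0.0171, -0.1536]
   [0.009, 0.0232, 0.003] [0.0163, 0.0171, -0.1536]
   [0.0053, 0.0244, 0.0027] [0.0163, 0.0171, -0.1536]
   [0.0014, 0.0249, 0.0024] [0.0163, 0.0171, -0.1536]
   [-0.0024, 0.0249, 0.002] [0.0163, 0.0171, -0.1536]
   [-0.0062, 0.0242, 0.0015] [0.0163, 0.0171, -0.1536]
   [-0.0099, 0.023, 0.001] [0.0163, 0.0171, -0.1536]
   [-0.0133, 0.0212, 0.0004] [0.0163, 0.0171, -0.1536]
   [-0.0164, 0.019, -0.0002] [0.0163, 0.0171, -0.1536]
```

View pics/p2.png

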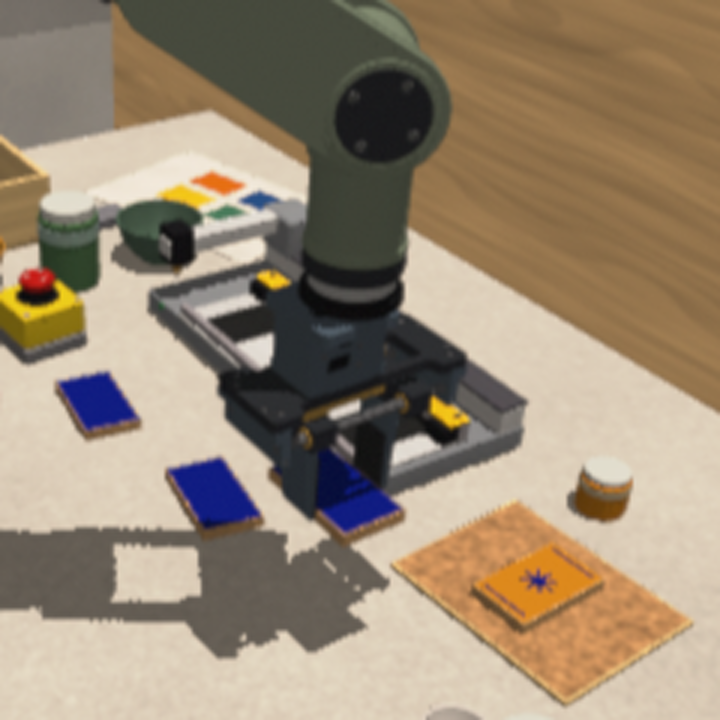

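```bash
python3 -m jog '[[0.05,0.0157,0.0193,0.0033,0.0163,0.0171,-0.1536],[0.05,0.0125,0.0215,0.0032,0.0163,0.0171,-0.1536],[0.05,0.009,0.0232,0.003,0.0163,0.0171,-0.1536],[0.05,0.0053,0.0244,0.0027,0.0163,0.0171,-0.1536],[0.05,0.0014,0.0249,0.0024,0.0163,0.0171,-0.1536],[0.05,-0.0024,0.0249,0.002,0.0163,0.0171,-0.1536],[0.05,-0.0062,0.0242,0.0015,0.0163,0.0171,-0.1536],[0.05,-0.0099,0.023,0.001,0.0163,0.0171,-0.1536],[0.05,-0.0133,0.0212,0.0004,0.0163,0.0171,-0.1536],[0.05,-0.0164,0.019,-0.0002,0.0163,0.0171,-0.1536],[0.05,0,0,0,0,0,0],[0.05,0,0,0,0,0,0]]' 20
python3 - <<'E'
from h import *
pan(bedpt(-28,-115,34+60),12,g=195.1)
pan(bedpt(-26,-115,34+13),12,g=195.1)
f=snap("side","p3.png",(280,80,480,270),4)
f=snap("top","p3t.png",(240,80,440,230),4)
E
```

```text
time_s: 18.1
ee_pos: [634.9, -72.2, 280.6]
ee_rot: [179.9, -12.5, 178.3]
force: [-0.4, -0.4, 0.2]
gripper_width: 59.8
tcp [634.9 -72.2 280.6] rpy [179.89 -12.45 178.31] tip [593.7 -70.7  94.1] w 59.8 F [-0.4 -0.4  0.2] t 18.1
shift tool m [-0.0005 -0.     -0.0044] turn [ 0.0022 -0.0079 -0.0015] min rows 0.1
tcp [634.9 -72.2 280.6] rpy [179.89 -12.45 178.31] tip [593.7 -70.7  94.1] w 59.8 F [-0.4 -0.4  0.2] t 18.1
shift tool m [-0.0126 -0.0001  0.0411] turn [ 0.0022 -0.0079 -0.0015] min rows 0.7
```

View pics/p3.png

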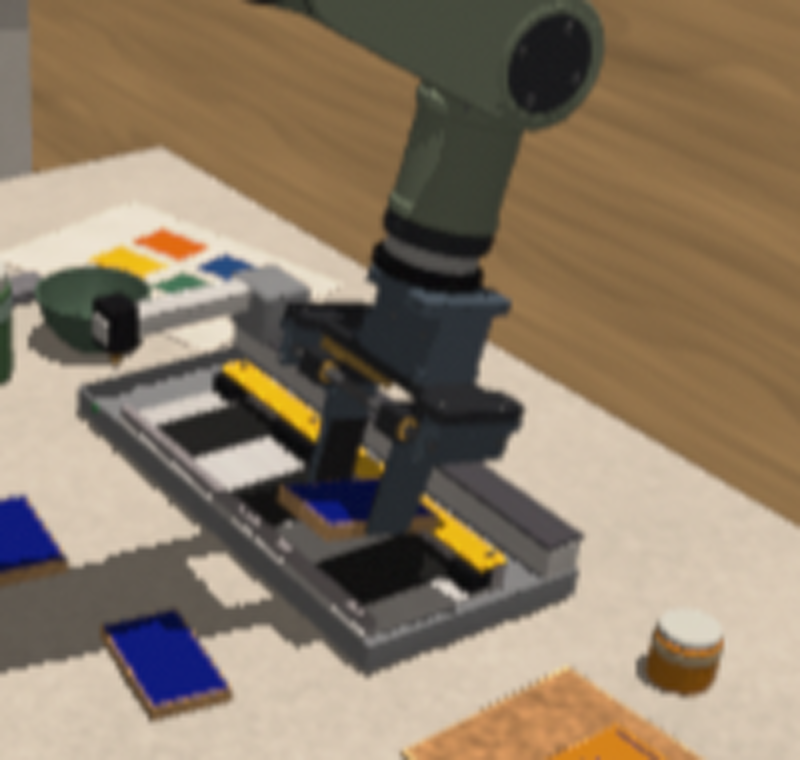

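View pics/p3t.png

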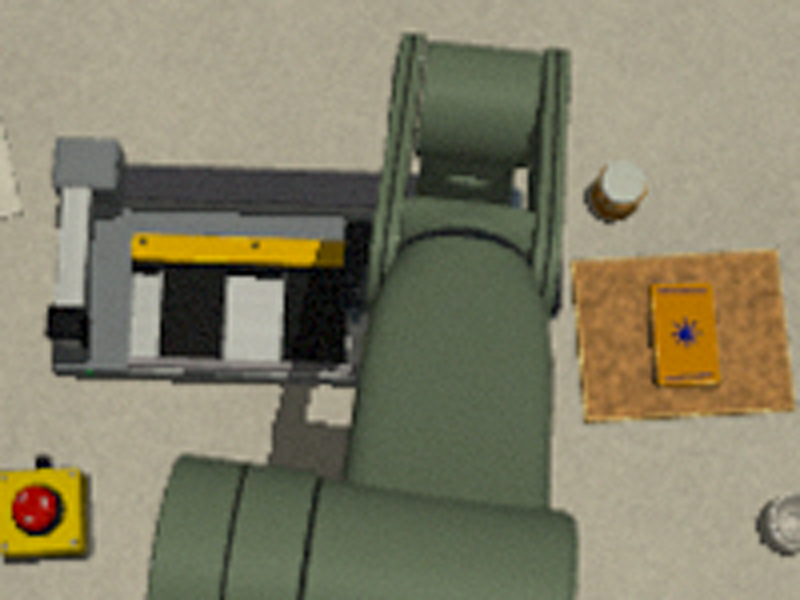

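```bash
python3 -m jog '[[0.05,-0.004,0,0.014,0,-0.003,0],[0.05,-0.004,0,0.014,0,0,0],[0.05,-0.004,0,0.012,0,0,0],[0.05,0,0,0,0,0,0],[0.05,0,0,0,0,0,0]]' 20
cat >> h.py <<'E'
def heldfit(f,m,box):
    W=cloud(f);k=m&(W[...,0]>box[0])&(W[...,0]<box[1])&(W[...,1]>box[2])&(W[...,1]<box[3])&(W[...,2]>box[4])&(W[...,2]<box[5])
    P=W[k]
    for _ in range(3):
        c=P.mean(0);u,s,v=np.linalg.svd(P-c);n=v[2]*np.sign(v[2,2]);r=(P-c)@n;P=P[abs(r)<max(2*r.std(),1)]
    print("n",len(P),"c",np.round(c,1),"pitch",round(np.degrees(np.arctan2(n[0],n[2])),1),"roll(y)",round(np.degrees(np.arctan2(n[1],n[2])),1),"x",np.round(np.percentile(P[:,0],[1,99]),1),"y",np.round(np.percentile(P[:,1],[1,99]),1),"z",np.round(np.percentile(P[:,2],[1,99]),1))
E
python3 - <<'E'
from h import *
pan(bedpt(-26,-115,34+13),12,g=195.1)
f=snap("side","p4.png",(300,120,480,270),4);b,o=masks(f)
heldfit(f,b|((cv2.cvtColor(f["color"],cv2.COLOR_BGR2HSV)[...,0]>105)&(cv2.cvtColor(f["color"],cv2.COLOR_BGR2HSV)[...,1]>120)),(530,680,-130,-20,36,100))
E
```

```text
time_s: 18.82
ee_pos: [639.1, -72.0, 240.5]
ee_rot: [179.9, -12.1, 178.4]
force: [0.8, 0.2, -0.3]
gripper_width: 59.8
tcp [639.1 -72.  240.5] rpy [179.88 -12.09 178.41] tip [599.1 -70.4  53.7] w 59.8 F [ 0.8  0.2 -0.3] t 18.825
shift tool m [ 0.0001 -0.0004  0.0027] turn [ 0.0021 -0.0016  0.0001] min rows 0.0
n 157 c [589.3 -65.5  63.4] pitch 12.7 roll(y) 0.2 x [557.7 645.7] y [-92.9 -40.6] z [50.4 71.2]
```

View pics/p4.png

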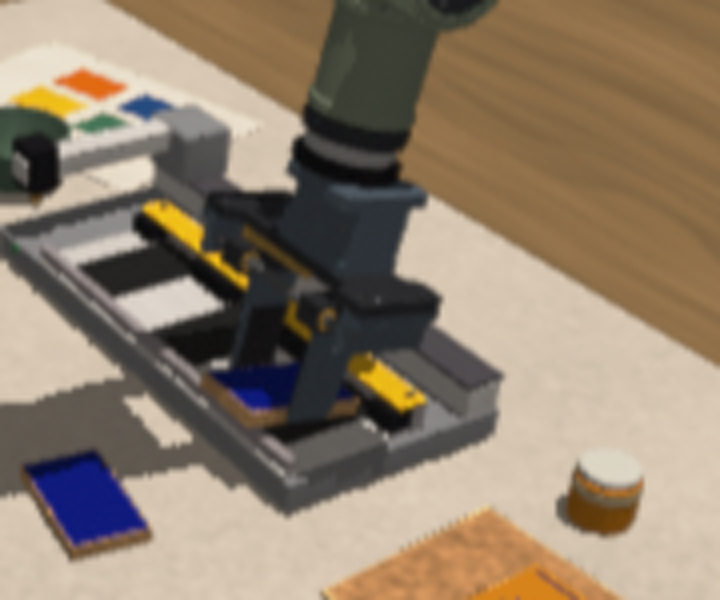

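```bash
python3 -m jog '[[0.05,0,0,0.0022,0,0,0],[0.05,-0.006,0,-0.0013,0,0,0],[0.05,-0.006,0,-0.0013,0,0,0],[0.05,-0.006,0,-0.0013,0,0,0],[0.05,-0.004,0,-0.0009,0,0,0],[0.05,0,0,0,0,0,0],[0.05,0,0,0,0,0,0]]' 20
python3 - <<'E'
from h import *
pan(bedpt(0,-115,34+11.5),12,g=195.1)
f=snap("side","p5.png",(300,120,480,270),4)
E
```

```text
time_s: 19.75
ee_pos: [660.8, -72.6, 238.3]
ee_rot: [179.9, -12.1, 178.4]
force: [-0.5, -0.2, -0.3]
gripper_width: 59.8
tcp [660.8 -72.6 238.3] rpy [179.87 -12.13 178.41] tip [620.7 -71.   51.6] w 59.8 F [-0.5 -0.2 -0.3] t 19.75
shift tool m [-0.0039 -0.0004  0.0012] turn [ 0.0022 -0.0022  0.0001] min rows 0.1
```

View pics/p5.png

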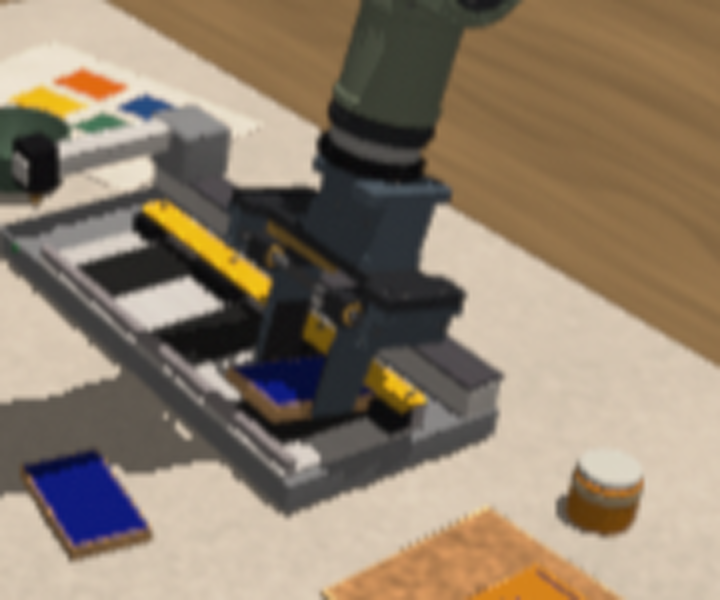

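```bash
python3 -m jog '[[0.05,-0.002,0,0,0,0,0],[0.05,-0.002,0,0,0,0,0],[0.05,0,0,0,0,0,0],[0.05,0,0,0,0,0,0]]' 20
python3 -m jog '[[0.05,-0.001,0,0,0,0,0],[0.05,-0.001,0,0,0,0,0],[0.05,0,0,0,0,0,0],[0.05,0,0,0,0,0,0]]' 20
python3 - <<'E'
from h import *
print(status.state()["torque"])
pan(bedpt(0,-115,34+11),12,g=195.1)
E
```

```text
time_s: 20.3
ee_pos: [664.7, -72.7, 237.5]
ee_rot: [179.9, -12.1, 178.4]
force: [-1.0, 0.1, 0.6]
gripper_width: 59.6
time_s: 20.8
ee_pos: [665.6, -72.7, 237.1]
ee_rot: [179.9, -12.4, 178.4]
force: [-7.0, -0.2, 2.9]
gripper_width: 59.6
[ 0.00948881  0.93281351 -0.01728381]
tcp [665.6 -72.7 237.1] rpy [179.87 -12.38 178.41] tip [624.7 -71.1  50.5] w 59.6 F [-7.  -0.2  2.9] t 20.8
shift tool m [ 0.001  -0.0004  0.0015] turn [ 0.0023 -0.0066  0.0001] min rows 0.0
```

Run:
```python
from h import *
pan(bedpt(0.3,-115,34+1),0,g=195.1,n=5)
```

```text
tcp [665.6 -72.7 237.1] rpy [179.87 -12.38 178.41] tip [624.7 -71.1  50.5] w 59.6 F [-7.  -0.2  2.9] t 20.8
shift tool m [ 0.0391 -0.0004  0.0157] turn [ 2.300e-03 -2.161e-01 -1.000e-04] min rows 1.2
   [0.0078, -0.0001, 0.0031] [0.0005, -0.0432, -0.0]
   [0.0079, -0.0001, 0.0028] [0.0005, -0.0432, -0.0]
   [0.0081, -0.0001, 0.0025] [0.0005, -0.0432, -0.0]
   [0.0082, -0.0001, 0.0021] [0.0005, -0.0432, -0.0]
   [0.0082, -0.0001, 0.0018] [0.0005, -0.0432, -0.0]
```

```bash
python3 -m jog '[[0.05,0.001,0,0,0,0,0],[0.05,0.0078,0,0.0031,0.0005,-0.0422,0],[0.05,0.0079,0,0.0028,0.0005,-0.0422,0],[0.05,0.0081,0,0.0025,0.0005,-0.0422,0],[0.05,0.0082,0,0.0021,0.0005,-0.0422,0],[0.05,0.0082,0,0.0018,0.0005,-0.0422,0],[0.05,0,0,0,0,0,0],[0.05,0,0,0,0,0,0]]' 20
python3 - <<'E'
from h import *
pan(bedpt(0.3,-115,34),0,g=195.1)
f=snap("side","p6.png",(300,120,480,270),4)
E
```

```text
time_s: 21.8
ee_pos: [624.9, -71.6, 230.5]
ee_rot: [-180.0, 0.0, 178.4]
force: [-0.9, -0.1, 0.4]
gripper_width: 59.9
tcp [624.9 -71.6 230.5] rpy [-1.7997e+02  3.0000e-02  1.7839e+02] tip [625.  -71.7  39.5] w 59.9 F [-0.9 -0.1  0.4] t 21.8
shift tool m [ 0.0008 -0.0004  0.0014] turn [-0.0005  0.0006 -0.0001] min rows 0.0
```

View pics/p6.png

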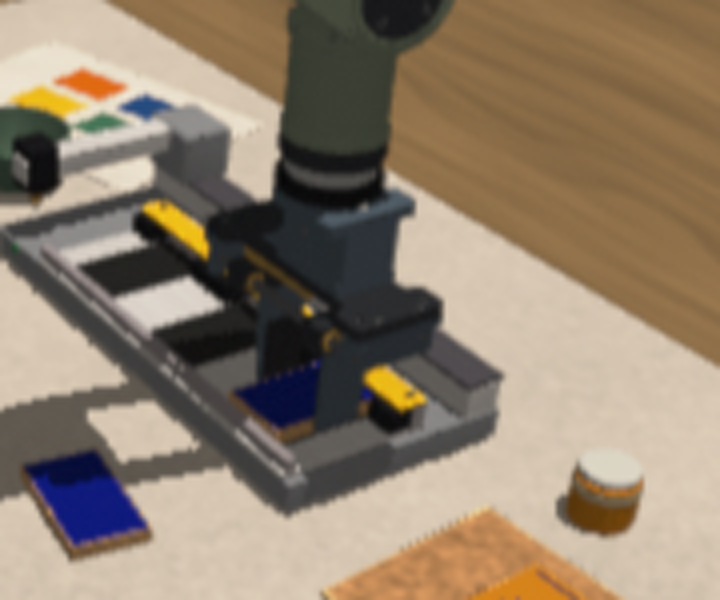

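```bash
python3 -m jog '[[0.05,0,0,0.0015,0,0,0],[0.05,0,0,0,0,0,0],[0.07,0,0,0,0,0,0],[0.085,0,0,0,0,0,0],[0.085,0,0,0,0,0,0],[0.085,0,0,-0.02,0,0,0],[0.085,0,0,-0.05,0,0,0],[0.085,0,0,-0.03,0,0,0],[0.085,0,0,0,0,0,0]]' 20
python3 - <<'E'
from h import *
f=snap("side","p7.png",(300,120,480,270),4);b,o=masks(f)
heldfit(f,b,(530,700,-120,-25,30,80))
to([444.9,-53.3,80],[180,0,80],n=9)
zrect(f,b,12,roi=(200,180,400,320))
E
```

```text
time_s: 22.98
ee_pos: [624.9, -71.6, 331.4]
ee_rot: [-179.9, 0.3, 178.4]
force: [0.4, -0.6, -0.7]
gripper_width: 84.9
n 255 c [623.9 -70.9  45.8] pitch 0.1 roll(y) 0.6 x [581.7 665.9] y [-96.3 -45.5] z [43.7 48.1]
tcp [624.3 -71.5 329.3] rpy [-1.7997e+02  9.0000e-02  1.7839e+02] tip [624.6 -71.6 138.3] w 85.0 F [ 0.4 -1.3 -1.1] t 23.025
shift tool m [0.18   0.0132 0.058 ] turn [9.0000e-04 1.6000e-03 1.7173e+00] min rows 9.2
   [0.02, 0.0015, 0.0064] [0.0001, 0.0002, 0.1908]
   [0.0199, -0.0024, 0.0064] [0.0001, 0.0002, 0.1908]
   [0.0191, -0.0061, 0.0065] [0.0001, 0.0002, 0.1908]
   [0.0176, -0.0096, 0.0065] [0.0001, 0.0002, 0.1908]
   [0.0155, -0.0128, 0.0065] [0.0001, 0.0002, 0.1908]
   [0.0128, -0.0155, 0.0065] [0.0001, 0.0002, 0.1908]
   [0.0096, -0.0176, 0.0065] [0.0001, 0.0002, 0.1908]
   [0.0061, -0.0191, 0.0065] [0.0001, 0.0002, 0.1908]
   [0.0023, -0.0199, 0.0065] [0.0001, 0.0002, 0.1908]
264 px [282.0, 213.0] rect [424.5, 136.4] [95.3, 55.2] 81.0 | mean [424.3, 135.9] pca 80.4 len [51.0, 88.0]
287 px [376.0, 218.0] rect [657.8, -31.7] [95.5, 63.9] -1.5 | mean [658.1, -33.3] pca -0.3 len [53.9, 90.9]
365 px [321.0, 244.0] rect [445.3, -53.4] [94.8, 56.5] 79.9 | mean [444.6, -55.3] pca 80.5 len [51.8, 88.9]
```

View pics/p7.png

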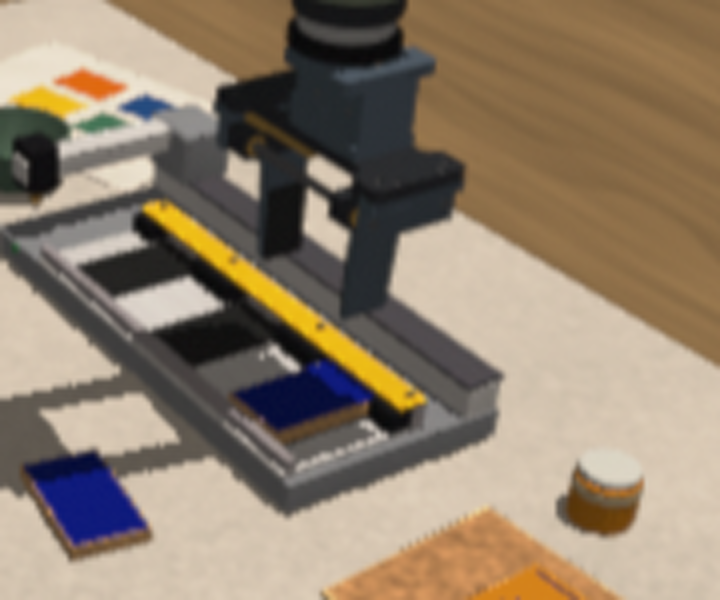

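```bash
python3 -m jog '[[0.085,0.02,0.0015,0.0064,0,0,0.186],[0.085,0.0199,-0.0023,0.0064,0,0,0.186],[0.085,0.0192,-0.0058,0.0065,0,0,0.186],[0.085,0.0179,-0.0092,0.0065,0,0,0.186],[0.085,0.0159,-0.0123,0.0065,0,0,0.186],[0.085,0.0133,-0.015,0.0065,0,0,0.186],[0.085,0.0104,-0.0171,0.0065,0,0,0.186],[0.085,0.0071,-0.0188,0.0065,0,0,0.186],[0.085,0.0035,-0.0198,0.0065,0,0,0.186],[0.085,0,0,0.025,0,0,0.0433],[0.085,0,0,0.02,0,0,0],[0.085,0,0,0,0,0,0]]' 20
python3 - <<'E'
from h import *
snap("side","q1.png",(250,100,450,300),4)
to([444.9,-53.4,3],[180,0,80])
E
```

```text
time_s: 24.52
ee_pos: [443.5, -51.2, 223.1]
ee_rot: [-179.6, 0.0, 80.0]
force: [0.6, 0.5, -0.3]
gripper_width: 85.2
tcp [444.2 -51.3 224.2] rpy [-1.7977e+02  3.0000e-02  8.0000e+01] tip [443.4 -51.3  33.2] w 85.0 F [ 0.  -0.9  0.6] t 24.575
shift tool m [-0.0019  0.0012  0.0302] turn [-0.004   0.0005  0.    ] min rows 0.5
```

View pics/q1.png

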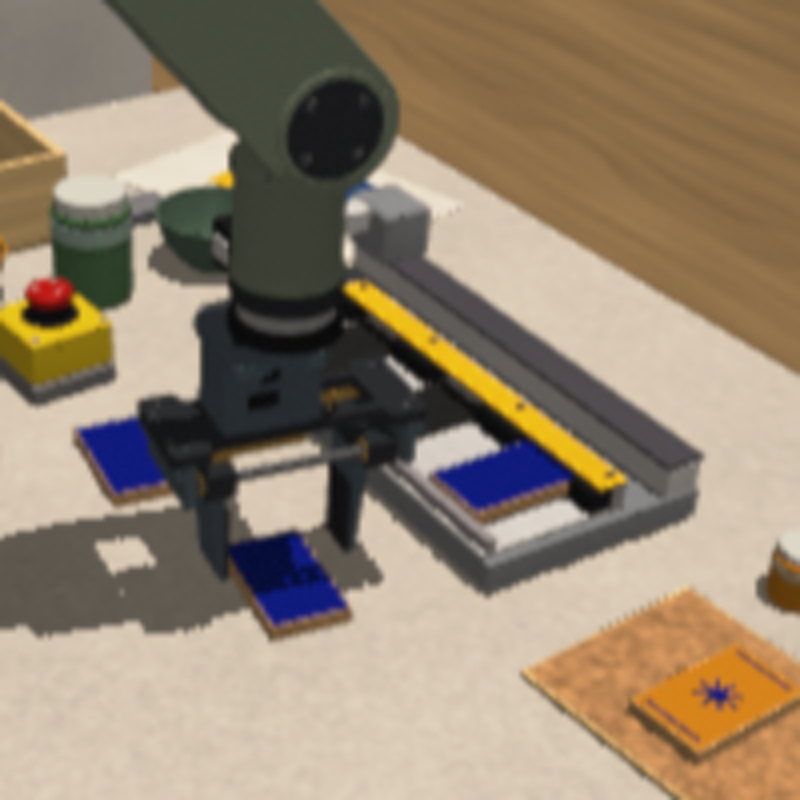

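```bash
python3 -m jog '[[0.085,-0.0019,0.0012,0.012,-0.002,0,0],[0.085,0,0,0.012,0,0,0],[0.085,0,0,0.0045,0,0,0],[0.085,0,0,0,0,0,0],[0.085,0,0,0,0,0,0]]' 20
python3 - <<'E'
from h import *
to([444.9,-53.4,3],[180,0,80])
E
```

```text
time_s: 25.2
ee_pos: [445.9, -53.5, 197.1]
ee_rot: [179.9, 0.0, 80.0]
force: [0.1, -0.1, 0.1]
gripper_width: 85.1
tcp [445.9 -53.5 197.1] rpy [1.7987e+02 2.0000e-02 8.0010e+01] tip [446.3 -53.6   6.1] w 85.1 F [ 0.1 -0.1  0.1] t 25.2
shift tool m [-0.0001 -0.001   0.0031] turn [0.0023 0.0004 0.0001] min rows 0.1
```

```bash
python3 -m jog '[[0.085,0,-0.0005,0.002,0.002,0,0],[0.085,0,0,0,0,0,0],[0.05,0,0,0,0,0,0],[0.05,0,0,0,0,0,0],[0.05,0,0,0,0,0,0],[0.05,0,0,0,0,0,0],[0.05,0,0,0,0,0,0]]' 20
python3 - <<'E'
from h import *
to([444.9,-53.4,3],[180,0,80])
E
python3 -m jog '[[0.05,0,0,-0.04,0,0,0],[0.05,0,0,-0.05,0,0,0],[0.05,0,0,-0.03,0,0,0],[0.05,0,0,0,0,0,0]]' 20
python3 - <<'E'
from h import *
BED[0]=627.5
pan(bedpt(-28,0,34+60),12,g=195,n=10)
f=snap("side","q2.png",(250,80,450,280),4)
E
```

```text
time_s: 26.08
ee_pos: [445.3, -53.4, 195.0]
ee_rot: [180.0, 0.0, 80.0]
force: [0.2, 0.2, 0.3]
gripper_width: 59.7
tcp [445.3 -53.4 195. ] rpy [1.7999e+02 2.0000e-02 8.0000e+01] tip [445.3 -53.5   4. ] w 59.7 F [0.2 0.2 0.3] t 26.075
shift tool m [-0.0001 -0.0004  0.001 ] turn [0.0002 0.0004 0.0001] min rows 0.0
time_s: 26.58
ee_pos: [445.7, -53.4, 316.9]
ee_rot: [179.7, 0.0, 80.0]
force: [-0.3, 0.2, -1.9]
gripper_width: 59.9
tcp [445.7 -53.4 316.9] rpy [1.7971e+02 1.0000e-02 8.0000e+01] tip [446.7 -53.6 125.9] w 59.9 F [-0.3  0.2 -1.9] t 26.575
shift tool m [0.1284 0.1745 0.033 ] turn [ 0.1833  0.1597 -1.7101] min rows 9.2
   [0.0128, 0.0175, 0.0033] [0.0183, 0.016, -0.171]
   [0.0096, 0.0194, 0.0031] [0.0183, 0.016, -0.171]
   [0.0061, 0.0208, 0.0029] [0.0183, 0.016, -0.171]
   [0.0024, 0.0216, 0.0026] [0.0183, 0.016, -0.171]
   [-0.0013, 0.0218, 0.0022] [0.0183, 0.016, -0.171]
   [-0.005, 0.0213, 0.0017] [0.0183, 0.016, -0.171]
   [-0.0086, 0.0201, 0.0013] [0.0183, 0.016, -0.171]
   [-0.0119, 0.0184, 0.0007] [0.0183, 0.016, -0.171]
   [-0.0149, 0.0161, 0.0002] [0.0183, 0.016, -0.171]
   [-0.0174, 0.0133, -0.0003] [0.0183, 0.016, -0.171]
```

View pics/q2.png

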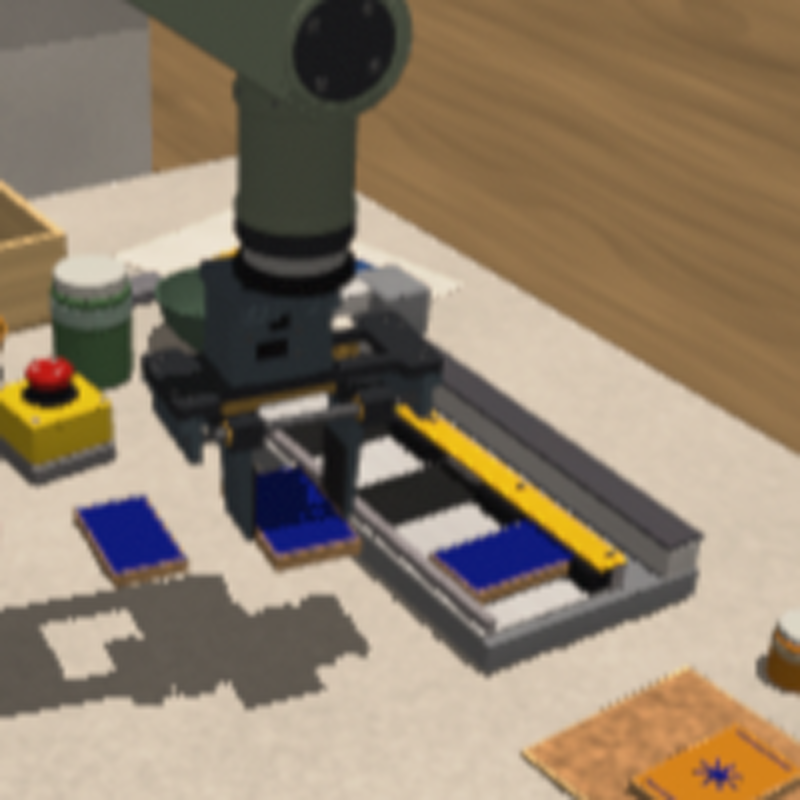

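```bash
sed -i 's/BED=np.array(\[627.,/BED=np.array([627.5,/' h.py; python3 -m jog '[[0.05,0.0128,0.0175,0.0033,0.0183,0.016,-0.171],[0.05,0.0096,0.0194,0.0031,0.0183,0.016,-0.171],[0.05,0.0061,0.0208,0.0029,0.0183,0.016,-0.171],[0.05,0.0024,0.0216,0.0026,0.0183,0.016,-0.171],[0.05,-0.0013,0.0218,0.0022,0.0183,0.016,-0.171],[0.05,-0.005,0.0213,0.0017,0.0183,0.016,-0.171],[0.05,-0.0086,0.0201,0.0013,0.0183,0.016,-0.171],[0.05,-0.0119,0.0184,0.0007,0.0183,0.016,-0.171],[0.05,-0.0149,0.0161,0.0002,0.0183,0.016,-0.171],[0.05,-0.0174,0.0133,-0.0003,0.0183,0.016,-0.171],[0.05,0,0,0,0,0,0],[0.05,0,0,0,0,0,0]]' 20
python3 - <<'E'
from h import *
f=snap("side","q3.png",(280,80,480,270),4);b,o=masks(f)
heldfit(f,b,(500,720,-10,90,80,150))
f=snap("top","q3t.png",(240,80,440,230),4)
pan(bedpt(-26,0,34+11.5),12,g=195)
E
```

```text
time_s: 28.12
ee_pos: [638.6, 42.5, 280.4]
ee_rot: [180.0, -12.5, 178.3]
force: [1.0, 0.2, -0.2]
gripper_width: 59.9
n 95 c [582.2  48.5 105.1] pitch 12.9 roll(y) 0.4 x [554.8 617.5] y [24.  71.2] z [ 96.7 112.5]
tcp [638.6  42.3 281.5] rpy [179.96 -12.38 178.3 ] tip [597.7  43.7  94.9] w 60.1 F [ 0.2 -0.8 -1.2] t 28.225
shift tool m [-0.013   0.0003  0.0434] turn [ 0.001  -0.0067 -0.0017] min rows 0.7
```

View pics/q3.png

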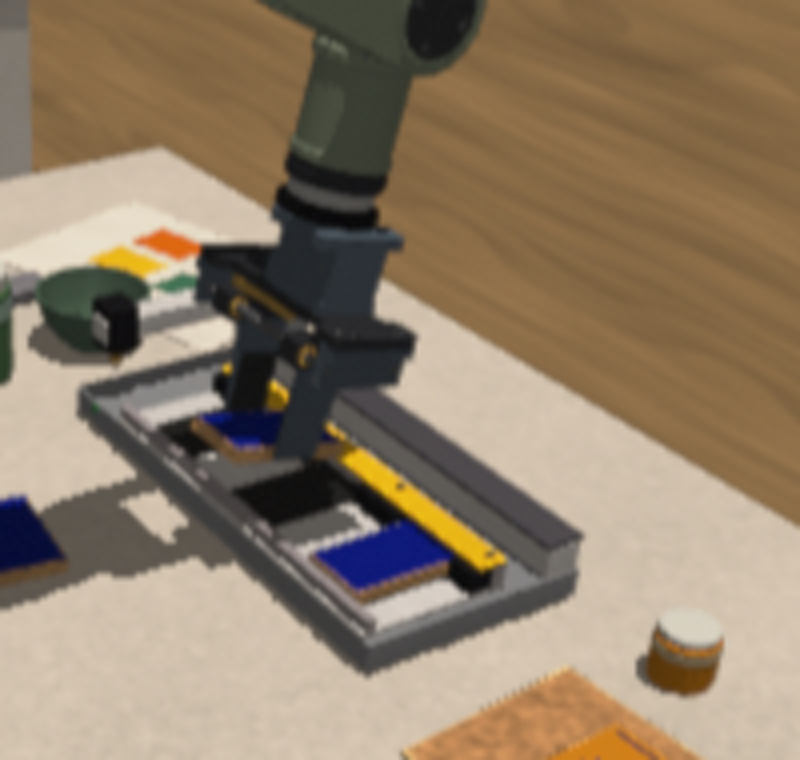

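```bash
python3 -m jog '[[0.05,-0.0043,0,0.014,0,-0.004,-0.001],[0.05,-0.0043,0,0.014,0,0,0],[0.05,-0.0042,0,0.0125,0,0,0],[0.05,0,0,0,0,0,0],[0.05,0,0,0,0,0,0]]' 20
python3 - <<'E'
from h import *
pan(bedpt(-26,0,34+11.5),12,g=195)
pan(bedpt(-3,0,34+11.5),12,g=195,n=4)
E
```

```text
time_s: 28.85
ee_pos: [643.5, 42.7, 239.6]
ee_rot: [179.9, -12.1, 178.5]
force: [0.6, 0.3, -0.4]
gripper_width: 59.8
tcp [643.5  42.7 239.6] rpy [179.93 -12.06 178.46] tip [603.7  44.   52.8] w 59.8 F [ 0.6  0.3 -0.4] t 28.85
shift tool m [ 0.0008 -0.0001  0.0036] turn [ 0.001  -0.0011  0.001 ] min rows 0.1
tcp [643.5  42.7 239.6] rpy [179.93 -12.06 178.46] tip [603.7  44.   52.8] w 59.8 F [ 0.6  0.3 -0.4] t 28.85
shift tool m [-0.0217 -0.0001 -0.0012] turn [ 0.001  -0.0011  0.001 ] min rows 0.3
   [-0.0054, -0.0, -0.0003] [0.0003, -0.0003, 0.0002]
   [-0.0054, -0.0, -0.0003] [0.0003, -0.0003, 0.0002]
   [-0.0054, -0.0, -0.0003] [0.0003, -0.0003, 0.0002]
   [-0.0054, -0.0, -0.0003] [0.0003, -0.0003, 0.0002]
```

```bash
python3 -m jog '[[0.05,0,0,0.0033,0,0,0.001],[0.05,0,0,0,0,0,0],[0.05,-0.0055,0,-0.0012,0,0,0],[0.05,-0.0055,0,-0.0012,0,0,0],[0.05,-0.0055,0,-0.0012,0,0,0],[0.05,-0.0052,0,-0.001,0,0,0],[0.05,0,0,0,0,0,0],[0.05,0,0,0,0,0,0]]' 20
python3 -m jog '[[0.05,-0.001,0,0,0,0,0],[0.05,-0.001,0,0,0,0,0],[0.05,0,0,0,0,0,0],[0.05,0,0,0,0,0,0]]' 20
python3 - <<'E'
from h import *
pan(bedpt(0,0,34+11.5),12,g=195)
f=snap("side","q4.png",(300,120,480,270),4)
E
```

```text
time_s: 29.85
ee_pos: [664.8, 42.1, 236.2]
ee_rot: [179.9, -12.1, 178.4]
force: [-1.4, 0.6, -0.6]
gripper_width: 60.1
time_s: 30.35
ee_pos: [666.8, 42.0, 235.9]
ee_rot: [179.9, -12.1, 178.4]
force: [0.3, 0.1, -0.7]
gripper_width: 59.7
tcp [666.8  42.  235.9] rpy [179.94 -12.07 178.4 ] tip [626.9  43.3  49.2] w 59.7 F [ 0.3  0.1 -0.7] t 30.35
shift tool m [-0.0012 -0.0001 -0.0005] turn [ 0.001  -0.0012  0.    ] min rows 0.0
```

View pics/q4.png

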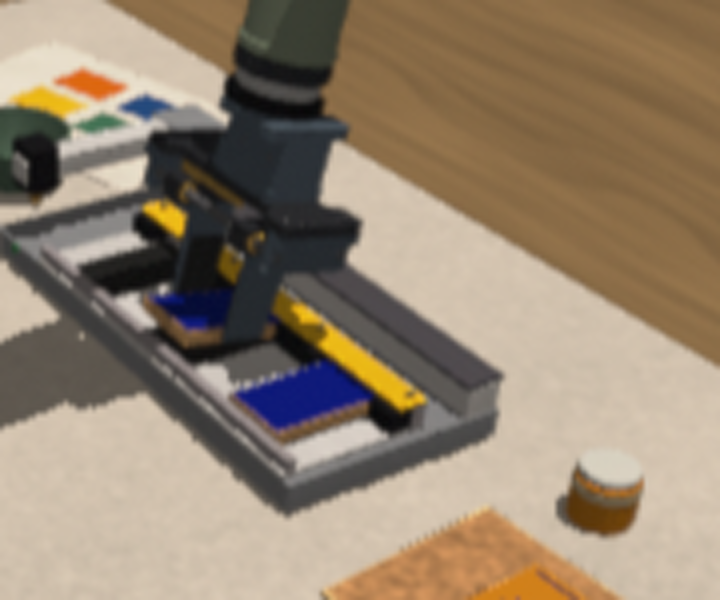

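Run:
```python
from h import *
pan(bedpt(0.2,0,34+0.7),0,g=195,n=5)
```

```text
tcp [666.8  42.  236. ] rpy [179.94 -12.07 178.4 ] tip [626.9  43.3  49.2] w 60.0 F [-0.2  0.3 -0.7] t 30.4
shift tool m [ 0.0369 -0.0001  0.0143] turn [ 1.000e-03 -2.106e-01 -1.000e-04] min rows 1.1
   [0.0074, -0.0, 0.0029] [0.0002, -0.0421, -0.0]
   [0.0075, -0.0, 0.0025] [0.0002, -0.0421, -0.0]
   [0.0076, -0.0, 0.0022] [0.0002, -0.0421, -0.0]
   [0.0077, -0.0, 0.0019] [0.0002, -0.0421, -0.0]
   [0.0078, -0.0, 0.0016] [0.0002, -0.0421, -0.0]
```

```bash
python3 -m jog '[[0.05,0.0074,0,0.0029,0.0002,-0.0421,0],[0.05,0.0075,0,0.0025,0.0002,-0.0421,0],[0.05,0.0076,0,0.0022,0.0002,-0.0421,0],[0.05,0.0077,0,0.0019,0.0002,-0.0421,0],[0.05,0.0078,0,0.0016,0.0002,-0.0421,0],[0.05,0,0,0,0,0,0],[0.05,0,0,0,0,0,0],[0.05,0,0,0,0,0,0]]' 20
python3 - <<'E'
from h import *
pan(bedpt(0.2,0,34),0,g=195)
E
```

```text
time_s: 31.4
ee_pos: [628.0, 43.1, 229.7]
ee_rot: [180.0, -0.0, 178.4]
force: [0.5, 0.6, -0.7]
gripper_width: 59.6
tcp [628.   43.1 229.7] rpy [ 1.8000e+02 -1.0000e-02  1.7839e+02] tip [628.   43.1  38.7] w 59.6 F [ 0.5  0.6 -0.7] t 31.4
shift tool m [ 0.0003 -0.0001  0.0007] turn [ 0.     -0.0003 -0.0002] min rows 0.0
```

```bash
python3 -m jog '[[0.05,0,0,0.0007,0,0,0],[0.05,0,0,0,0,0,0],[0.07,0,0,0,0,0,0],[0.085,0,0,0,0,0,0],[0.085,0,0,0,0,0,0],[0.085,0,0,-0.02,0,0,0],[0.085,0,0,-0.05,0,0,0],[0.085,0,0,-0.03,0,0,0],[0.085,0,0,0,0,0,0]]' 20
python3 - <<'E'
from h import *
f=snap("side","q5.png",(250,100,480,270),3);b,o=masks(f)
heldfit(f,b,(530,700,-120,-25,30,80));heldfit(f,b,(530,700,0,90,30,80))
zrect(f,b,12,roi=(200,180,310,320))
to([424.7,138.3,80],[180,0,81],n=10)
E
```

```text
time_s: 32.52
ee_pos: [628.2, 43.1, 331.9]
ee_rot: [180.0, 0.3, 178.4]
force: [-0.3, -0.6, -0.7]
gripper_width: 85.1
n 255 c [624.2 -71.3  45.7] pitch 0.1 roll(y) 0.4 x [581.6 666.1] y [-96.5 -45.8] z [43.7 47.8]
n 207 c [626.1  44.3  45.6] pitch 0.5 roll(y) 1.3 x [584.3 668.1] y [19.1 69.5] z [43.2 47.7]
260 px [282.0, 213.0] rect [425.2, 137.6] [92.5, 56.2] 81.0 | mean [424.6, 135.8] pca 81.5 len [52.3, 85.1]
tcp [627.6  43.1 329.7] rpy [1.7999e+02 1.0000e-01 1.7840e+02] tip [628.   43.1 138.7] w 85.1 F [-0.3 -1.  -0.6] t 32.575
shift tool m [0.2056 0.0895 0.0584] turn [1.6000e-03 1.2000e-03 1.6999e+00] min rows 9.1
   [0.0206, 0.0089, 0.0058] [0.0002, 0.0001, 0.17]
   [0.0218, 0.0053, 0.0058] [0.0002, 0.0001, 0.17]
   [0.0224, 0.0016, 0.0058] [0.0002, 0.0001, 0.17]
   [0.0223, -0.0022, 0.0058] [0.0002, 0.0001, 0.17]
   [0.0216, -0.006, 0.0058] [0.0002, 0.0001, 0.17]
   [0.0203, -0.0095, 0.0059] [0.0002, 0.0001, 0.17]
   [0.0184, -0.0128, 0.0059] [0.0002, 0.0001, 0.17]
   [0.0159, -0.0158, 0.0059] [0.0002, 0.0001, 0.17]
   [0.0131, -0.0182, 0.0059] [0.0002, 0.0001, 0.17]
   [0.0098, -0.0202, 0.0059] [0.0002, 0.0001, 0.17]
```

View pics/q5.png

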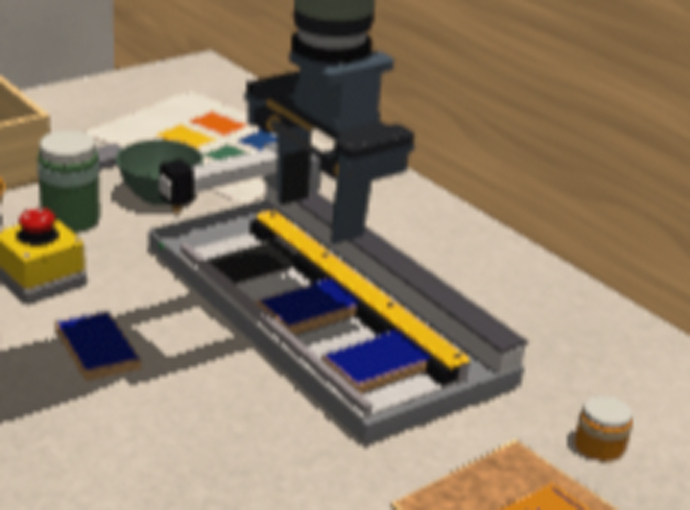

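```bash
python3 -m jog '[[0.085,0.0206,0.0089,0.0058,0,0,0.17],[0.085,0.0218,0.0053,0.0058,0,0,0.17],[0.085,0.0224,0.0016,0.0058,0,0,0.17],[0.085,0.0223,-0.0022,0.0058,0,0,0.17],[0.085,0.0216,-0.006,0.0058,0,0,0.17],[0.085,0.0203,-0.0095,0.0059,0,0,0.17],[0.085,0.0184,-0.0128,0.0059,0,0,0.17],[0.085,0.0159,-0.0158,0.0059,0,0,0.17],[0.085,0.0131,-0.0182,0.0059,0,0,0.17],[0.085,0.0098,-0.0202,0.0059,0,0,0.17],[0.085,0,0,0.04,0,0,0],[0.085,0,0,0,0,0,0]]' 20
python3 - <<'E'
from h import *
snap("side","r1.png",(220,100,420,300),3)
to([424.7,138.3,6],[180,0,81])
E
```

```text
time_s: 34.08
ee_pos: [422.7, 137.9, 227.7]
ee_rot: [-179.5, 0.2, 81.0]
force: [0.0, -0.1, 1.1]
gripper_width: 85.2
tcp [423.8 138.1 229.2] rpy [-1.7974e+02  1.2000e-01  8.1000e+01] tip [422.9 137.9  38.2] w 85.3 F [ 0.8 -0.5  0.5] t 34.125
shift tool m [0.0004 0.001  0.0321] turn [-0.0046  0.0022  0.0001] min rows 0.5
```

View pics/r1.png

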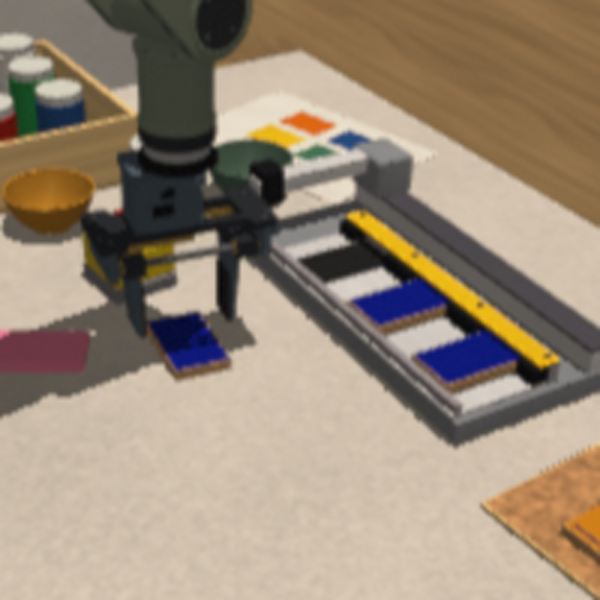

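```bash
python3 -m jog '[[0.085,0.0004,0,0.015,-0.002,0,0],[0.085,0,0,0.0125,0,0,0],[0.085,0,0,0,0,0,0],[0.085,0,0,0,0,0,0]]' 20
python3 - <<'E'
from h import *
to([424.7,138.3,6],[180,0,81])
E
```

```text
time_s: 34.62
ee_pos: [425.0, 138.7, 203.4]
ee_rot: [179.9, -0.0, 81.0]
force: [-0.4, 0.3, -0.4]
gripper_width: 85.1
tcp [425.  138.7 203.4] rpy [ 1.7985e+02 -2.0000e-02  8.0980e+01] tip [425.5 138.7  12.4] w 85.1 F [-0.4  0.3 -0.4] t 34.625
shift tool m [-0.0005 -0.0002  0.0064] turn [ 0.0025 -0.0003 -0.0003] min rows 0.1
```

```bash
python3 -m jog '[[0.085,-0.0005,0,0.005,0.002,0,0],[0.085,0,0,0,0,0,0],[0.085,0,0,0,0,0,0]]' 20
python3 - <<'E'
from h import *
to([424.7,138.3,6],[180,0,81])
E
```

```text
time_s: 35.0
ee_pos: [424.6, 138.2, 198.1]
ee_rot: [-180.0, -0.0, 81.0]
force: [0.8, 0.7, -0.5]
gripper_width: 84.8
tcp [424.6 138.2 198.1] rpy [-180.     -0.     80.99] tip [424.6 138.2   7.1] w 84.8 F [ 0.8  0.7 -0.5] t 35.0
shift tool m [0.0001 0.     0.0011] turn [-0.     -0.     -0.0002] min rows 0.0
```

```bash
python3 -m jog '[[0.085,0,0,0.001,0,0,0],[0.05,0,0,0,0,0,0],[0.05,0,0,0,0,0,0],[0.05,0,0,0,0,0,0],[0.05,0,0,0,0,0,0],[0.05,0,0,0,0,0,0]]' 20
python3 - <<'E'
from h import *
to([424.7,138.3,6],[180,0,81])
E
python3 -m jog '[[0.05,0,0,-0.04,0,0,0],[0.05,0,0,-0.05,0,0,0],[0.05,0,0,-0.03,0,0,0],[0.05,0,0,0,0,0,0],[0.05,0,0,0,0,0,0]]' 20
python3 - <<'E'
from h import *
pan(bedpt(-28,114.5,34+60),12,g=197.1,n=10)
f=snap("side","r2.png",(220,80,420,280),4)
E
```

```text
time_s: 35.75
ee_pos: [424.7, 138.2, 197.0]
ee_rot: [180.0, -0.0, 81.0]
force: [1.1, 0.2, -0.3]
gripper_width: 59.6
tcp [424.7 138.2 197. ] rpy [179.99  -0.    80.99] tip [424.8 138.2   6. ] w 59.6 F [ 1.1  0.2 -0.3] t 35.75
shift tool m [ 0.0001 -0.      0.    ] turn [ 0.0002 -0.0001 -0.0001] min rows 0.0
time_s: 36.38
ee_pos: [424.0, 138.1, 316.0]
ee_rot: [-179.9, 0.1, 81.0]
force: [0.1, -0.3, -1.0]
gripper_width: 60.0
tcp [424.  138.1 316. ] rpy [-1.7988e+02  5.0000e-02  8.0990e+01] tip [423.6 137.9 125. ] w 60.0 F [ 0.1 -0.3 -1. ] t 36.375
shift tool m [0.0532 0.214  0.0287] turn [ 0.1756  0.1553 -1.6934] min rows 9.2
   [0.0053, 0.0214, 0.0029] [0.0176, 0.0155, -0.1693]
   [0.0016, 0.022, 0.0025] [0.0176, 0.0155, -0.1693]
   [-0.0022, 0.022, 0.0022] [0.0176, 0.0155, -0.1693]
   [-0.0059, 0.0214, 0.0017] [0.0176, 0.0155, -0.1693]
   [-0.0094, 0.0201, 0.0012] [0.0176, 0.0155, -0.1693]
   [-0.0127, 0.0182, 0.0007] [0.0176, 0.0155, -0.1693]
   [-0.0156, 0.0158, 0.0002] [0.0176, 0.0155, -0.1693]
   [-0.0181, 0.013, -0.0003] [0.0176, 0.0155, -0.1693]
   [-0.02, 0.0097, -0.0008] [0.0176, 0.0155, -0.1693]
   [-0.0213, 0.0062, -0.0013] [0.0176, 0.0155, -0.1693]
```

View pics/r2.png

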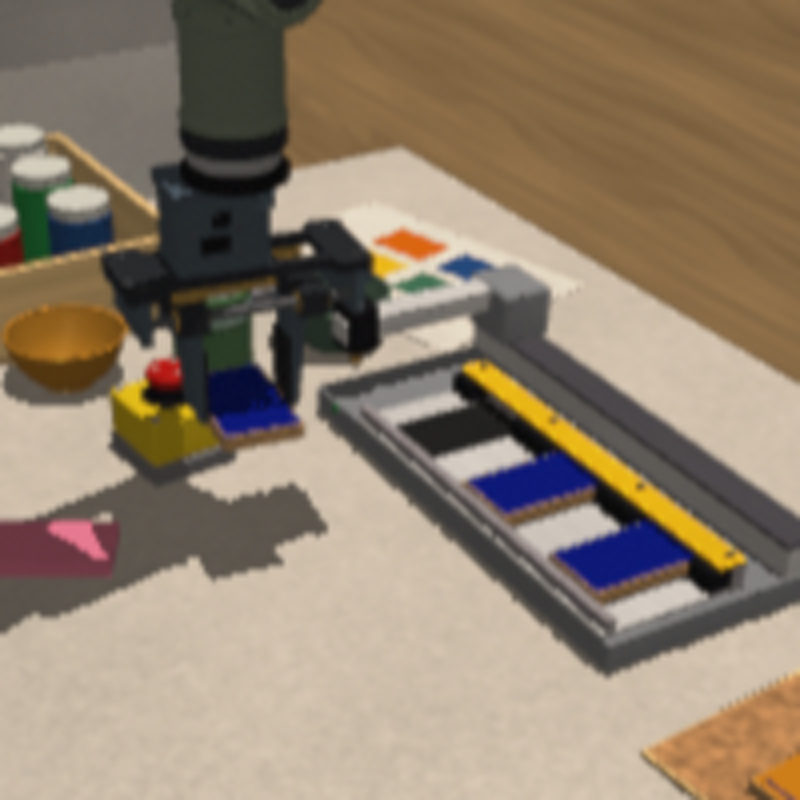

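```bash
python3 -m jog '[[0.05,0.0053,0.0214,0.0029,0.0176,0.0155,-0.1693],[0.05,0.0016,0.022,0.0025,0.0176,0.0155,-0.1693],[0.05,-0.0022,0.022,0.0022,0.0176,0.0155,-0.1693],[0.05,-0.0059,0.0214,0.0017,0.0176,0.0155,-0.1693],[0.05,-0.0094,0.0201,0.0012,0.0176,0.0155,-0.1693],[0.05,-0.0127,0.0182,0.0007,0.0176,0.0155,-0.1693],[0.05,-0.0156,0.0158,0.0002,0.0176,0.0155,-0.1693],[0.05,-0.0181,0.013,-0.0003,0.0176,0.0155,-0.1693],[0.05,-0.02,0.0097,-0.0008,0.0176,0.0155,-0.1693],[0.05,-0.0213,0.0062,-0.0013,0.0176,0.0155,-0.1693],[0.05,0,0,0,0,0,0],[0.05,0,0,0,0,0,0]]' 20
python3 - <<'E'
from h import *
f=snap("side","r3.png",(280,80,480,270),4);b,o=masks(f)
heldfit(f,b,(500,720,110,220,80,150))
f=snap("top","r3t.png",(240,80,440,230),4)
pan(bedpt(-26,114.3,34+11.5),12,g=197.1)
E
```

```text
time_s: 37.92
ee_pos: [643.5, 157.1, 286.8]
ee_rot: [-180.0, -12.1, 178.3]
force: [0.0, 0.1, -0.8]
gripper_width: 59.5
n 67 c [586.9 164.3 108.9] pitch 12.8 roll(y) -0.7 x [562.2 644.9] y [143.3 184. ] z [ 95.7 115.1]
tcp [643.4 157.  287.9] rpy [-179.99  -11.97  178.31] tip [603.8 158.2 101. ] w 60.0 F [0.4 0.9 0.5] t 38.025
shift tool m [-0.0125 -0.0001  0.048 ] turn [ 0.0001  0.0006 -0.0016] min rows 0.8
```

View pics/r3.png

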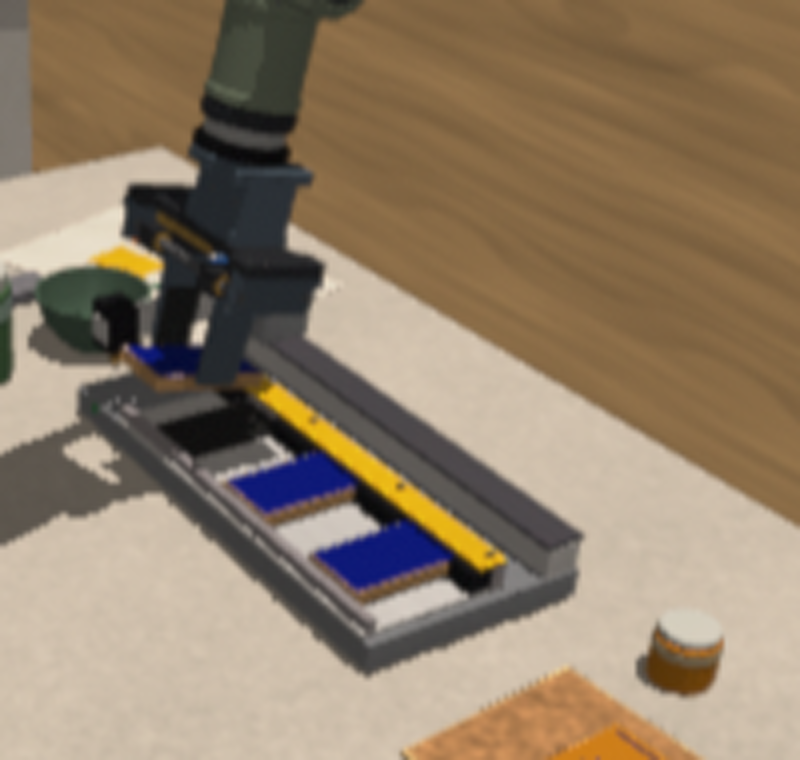

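View pics/r3t.png

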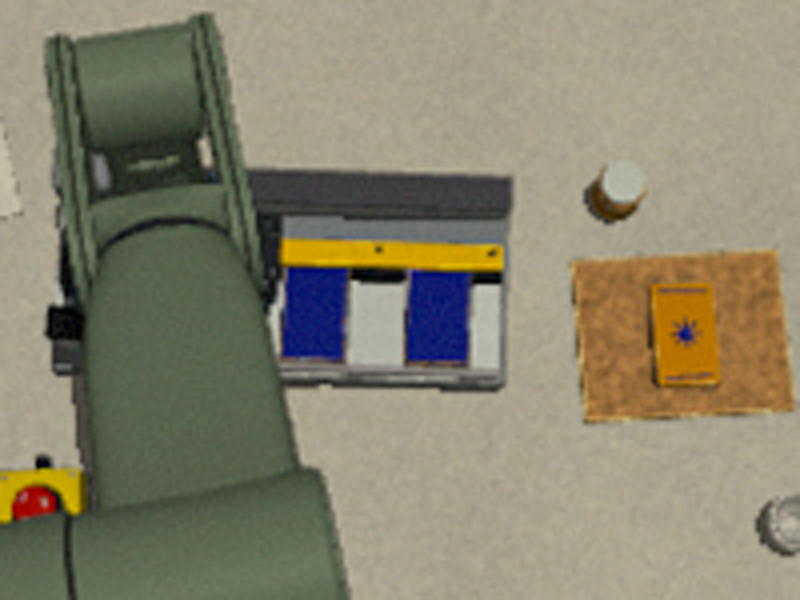

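```bash
python3 -m jog '[[0.05,-0.0042,0,0.016,0,0,-0.0015],[0.05,-0.0042,0,0.016,0,0,0],[0.05,-0.0041,0,0.0125,0,0,0],[0.05,0,0,0,0,0,0],[0.05,0,0,0,0,0,0]]' 20
python3 - <<'E'
from h import *
pan(bedpt(-26,114.3,34+11.5),12,g=197.1)
f=snap("side","r4.png",(280,80,460,230),4)
E
```

```text
time_s: 38.65
ee_pos: [647.5, 157.1, 242.2]
ee_rot: [180.0, -11.9, 178.5]
force: [0.2, -0.1, -0.7]
gripper_width: 59.5
tcp [647.5 157.1 242.2] rpy [179.96 -11.87 178.47] tip [608.2 158.3  55.3] w 59.5 F [ 0.2 -0.1 -0.7] t 38.65
shift tool m [ 0.001  -0.0003  0.0042] turn [0.0004 0.0022 0.0011] min rows 0.1
```

View pics/r4.png

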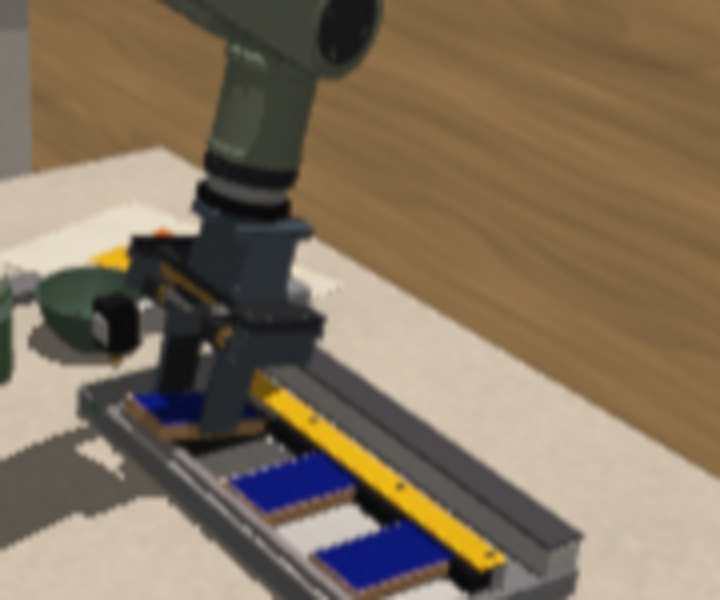

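```bash
python3 -m jog '[[0.05,0,0,0.0036,0,0.001,0.001],[0.05,0,0,0,0,0,0],[0.05,0,0,0,0,0,0]]' 20
python3 - <<'E'
from h import *
pan(bedpt(-26,114.3,34+11.5),12,g=197.1)
pan(bedpt(-1,114.3,34+11.5),12,g=197.1,n=5)
E
```

```text
time_s: 39.08
ee_pos: [646.6, 157.1, 238.7]
ee_rot: [180.0, -11.9, 178.4]
force: [0.2, -0.3, 0.2]
gripper_width: 60.2
tcp [646.6 157.1 238.7] rpy [179.98 -11.93 178.41] tip [607.1 158.3  51.8] w 60.2 F [ 0.2 -0.3  0.2] t 39.075
shift tool m [ 0.0008 -0.0003  0.0006] turn [0.0003 0.0012 0.0002] min rows 0.0
tcp [646.6 157.1 238.7] rpy [179.98 -11.93 178.41] tip [607.1 158.3  51.8] w 60.2 F [ 0.2 -0.3  0.2] t 39.075
shift tool m [-0.0237 -0.0003 -0.0046] turn [0.0003 0.0012 0.0002] min rows 0.4
   [-0.0047, -0.0001, -0.0009] [0.0001, 0.0002, 0.0]
   [-0.0047, -0.0001, -0.0009] [0.0001, 0.0002, 0.0]
   [-0.0047, -0.0001, -0.0009] [0.0001, 0.0002, 0.0]
   [-0.0047, -0.0001, -0.0009] [0.0001, 0.0002, 0.0]
   [-0.0047, -0.0001, -0.0009] [0.0001, 0.0002, 0.0]
```

```bash
python3 -m jog '[[0.05,-0.0047,0,-0.0009,0,0,0],[0.05,-0.0047,0,-0.0009,0,0,0],[0.05,-0.0047,0,-0.0009,0,0,0],[0.05,-0.0047,0,-0.0009,0,0,0],[0.05,-0.0045,0,-0.0009,0,0,0],[0.05,0,0,0,0,0,0],[0.05,0,0,0,0,0,0]]' 20
python3 - <<'E'
from h import *
pan(bedpt(-1,114.3,34+11.5),12,g=197.1)
pan(bedpt(0.2,114.3,34+0.7),0,g=197.1,n=5)
f=snap("side","r5.png",(280,80,460,230),4)
E
```

```text
time_s: 39.95
ee_pos: [670.2, 156.4, 238.1]
ee_rot: [180.0, -12.0, 178.4]
force: [0.1, 0.7, -0.4]
gripper_width: 59.7
tcp [670.2 156.4 238.1] rpy [179.99 -11.96 178.41] tip [630.6 157.5  51.2] w 59.7 F [ 0.1  0.7 -0.4] t 39.95
shift tool m [-0.0004 -0.0002 -0.0003] turn [0.0002 0.0006 0.0001] min rows 0.0
tcp [670.2 156.4 238.1] rpy [179.99 -11.96 178.41] tip [630.6 157.5  51.2] w 59.7 F [ 0.1  0.7 -0.4] t 39.95
shift tool m [ 0.0372 -0.0002  0.0143] turn [ 2.000e-04 -2.088e-01  1.000e-04] min rows 1.1
   [0.0074, -0.0, 0.0029] [0.0, -0.0418, 0.0]
   [0.0075, -0.0, 0.0025] [0.0, -0.0418, 0.0]
   [0.0076, -0.0, 0.0022] [0.0, -0.0418, 0.0]
   [0.0077, -0.0, 0.0019] [0.0, -0.0418, 0.0]
   [0.0078, -0.0, 0.0016] [0.0, -0.0418, 0.0]
```

View pics/r5.png

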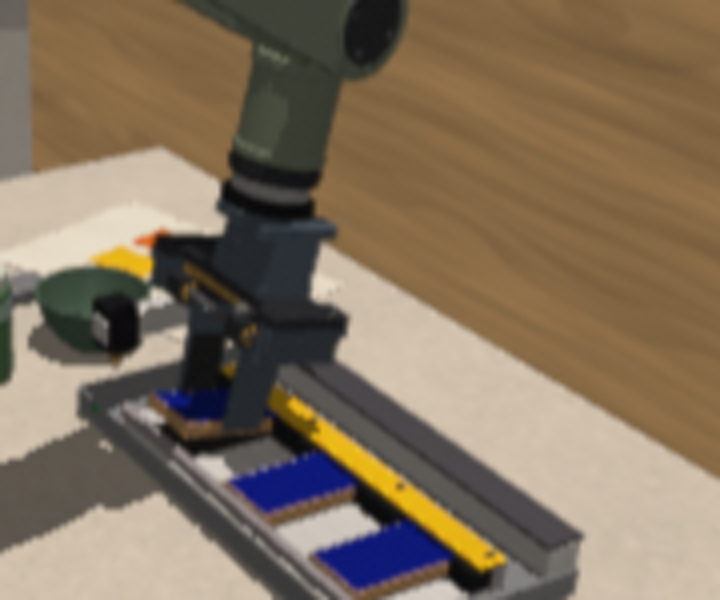

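Under the lip with no contact force. Now I level it.

```bash
python3 -m jog '[[0.05,0.0074,0,0.0029,0,-0.0418,0],[0.05,0.0075,0,0.0025,0,-0.0418,0],[0.05,0.0076,0,0.0022,0,-0.0418,0],[0.05,0.0077,0,0.0019,0,-0.0418,0],[0.05,0.0078,0,0.0014,0,-0.0418,0],[0.05,0,0,0,0,0,0],[0.05,0,0,0,0,0,0],[0.05,0,0,0,0,0,0]]' 20
python3 - <<'E'
from h import *
pan(bedpt(0.2,114.3,34),0,g=197.1)
f=snap("side","r6.png",(280,80,460,230),4)
E
```

```text
time_s: 41.0
ee_pos: [631.6, 157.5, 232.1]
ee_rot: [180.0, 0.0, 178.4]
force: [-0.3, 1.0, 0.2]
gripper_width: 59.4
tcp [631.6 157.5 232.1] rpy [1.7998e+02 3.0000e-02 1.7840e+02] tip [631.7 157.6  41.1] w 59.4 F [-0.3  1.   0.2] t 41.0
shift tool m [ 0.0007 -0.0003  0.001 ] turn [ 0.0004  0.0006 -0.    ] min rows 0.0
```

View pics/r6.png

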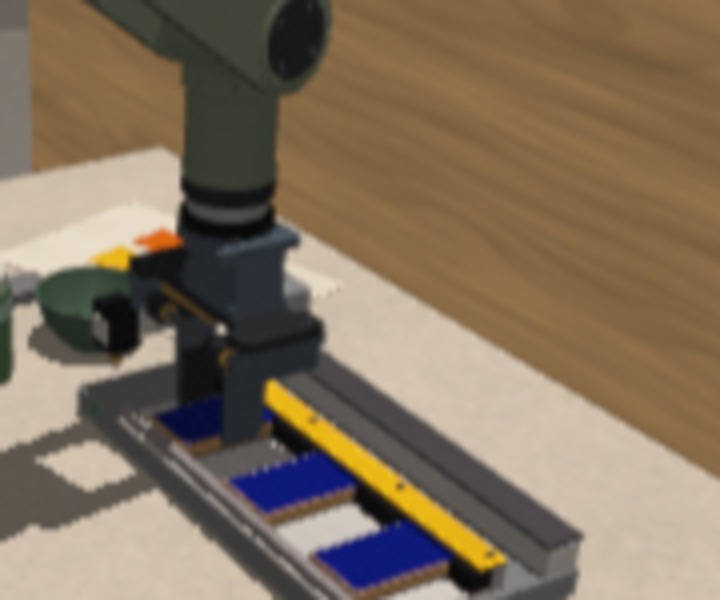

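```bash
python3 -m jog '[[0.05,0,0,0.0008,0,0,0],[0.05,0,0,0,0,0,0],[0.07,0,0,0,0,0,0],[0.08,0,0,0,0,0,0],[0.08,0,0,0,0,0,0],[0.08,0,0,-0.02,0,0,0],[0.08,0,0,-0.05,0,0,0],[0.08,0,0,-0.06,0,0,0],[0.08,0,0,-0.02,0,0,0],[0.08,0,0,0,0,0,0]]' 20
python3 - <<'E'
from h import *
f=snap("side","r7.png",(250,90,450,280),4);b,o=masks(f)
heldfit(f,b,(530,700,-120,-25,30,80));heldfit(f,b,(530,700,0,90,30,80));heldfit(f,b,(530,700,110,210,30,80))
for n in("top","side"):
    f=vision.grab_frame(n);W=cloud(f);hsv=cv2.cvtColor(f["color"],cv2.COLOR_BGR2HSV)
    k=((hsv[...,0]<5)|(hsv[...,0]>174))&(hsv[...,1]>180)&(abs(W[...,0]-433)<40)&(abs(W[...,1]-288)<40);print(n,k.sum(),np.nanpercentile(W[k][:,2],[50,80]));zrect(f,k,84.5,amin=20)
    print([ (np.round(d["location"]).tolist(),round(d["p"],2)) for d in vision.find_in(n,"stop_top")])
to([432.7,287.8,120],[180,0,178.4])
E
```

```text
time_s: 42.3
ee_pos: [631.2, 157.5, 383.4]
ee_rot: [179.9, 0.3, 178.4]
force: [0.3, -0.1, -0.8]
gripper_width: 79.8
n 253 c [623.1 -70.9  45.7] pitch 0.2 roll(y) 0.8 x [580.8 666. ] y [-96.6 -45.5] z [43.6 47.8]
n 205 c [626.8  44.   45.6] pitch -0.0 roll(y) 0.4 x [583.6 668.7] y [19.  70.3] z [43.2 47.9]
n 172 c [629.4 158.6  45.6] pitch 0.5 roll(y) 0.9 x [586.7 673.1] y [134.8 185.7] z [43.  48.2]
top 82 [82.96902595 85.38589238]
82 px [248.0, 207.0] rect [431.6, 289.4] [39.7, 38.9] 2.2 | mean [431.4, 288.0] pca -14.4 len [34.1, 35.6]
[]
side 60 [81.94446609 84.39838561]
60 px [262.0, 174.0] rect [427.9, 276.2] [54.1, 35.4] 59.9 | mean [428.2, 274.0] pca 56.8 len [28.7, 49.8]
[([429.0, 284.0, 82.0], 0.59)]
tcp [630.9 157.4 379.3] rpy [-1.7997e+02 -1.7000e-01  1.7841e+02] tip [630.3 157.3 188.3] w 80.2 F [-0.3 -0.7 -0.2] t 42.55
shift tool m [0.2015 0.1249 0.0688] turn [-0.0006 -0.003   0.0001] min rows 3.9
```

View pics/r7.png

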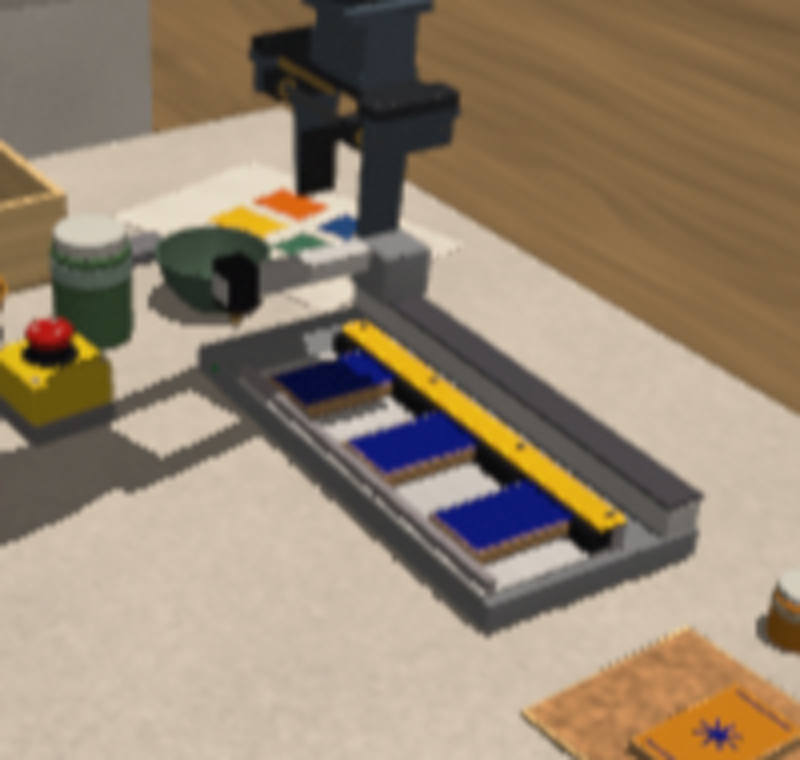

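```bash
python3 -m jog '[[0.08,0.0403,0.025,0,0,0,0],[0.08,0.0403,0.025,0,0,0,0],[0.08,0.0403,0.025,0,0,0,0],[0.08,0.0403,0.025,0,0,0,0],[0.08,0.0403,0.0249,0,0,0,0],[0.08,0,0,0.04,0,0,0],[0.08,0,0,0.03,0,0,0],[0.08,0,0,0,0,0,0],[0.08,0,0,0,0,0,0]]' 10
python3 - <<'E'
from h import *
to([432.7,288.2,67],[180,0,178.4])
f=snap("side","s1.png",(200,80,320,200),5)
E
```

```text
time_s: 43.68
ee_pos: [433.6, 288.1, 311.7]
ee_rot: [180.0, 0.1, 178.4]
force: [0.6, -0.5, 0.3]
gripper_width: 80.2
tcp [433.6 288.1 311.7] rpy [1.7996e+02 7.0000e-02 1.7839e+02] tip [433.9 288.3 120.7] w 80.2 F [ 0.6 -0.5  0.3] t 43.675
shift tool m [0.001  0.     0.0537] turn [ 0.0008  0.0012 -0.0001] min rows 0.9
```

View pics/s1.png

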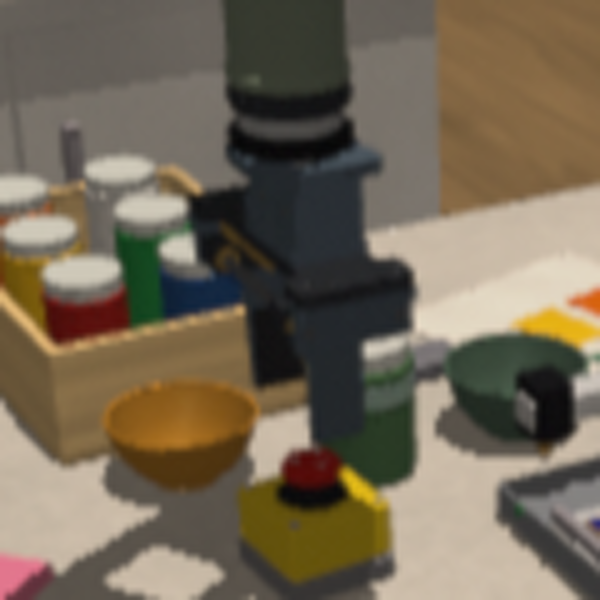

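```bash
python3 -m jog '[[0.08,0.001,0,0.025,0,0,0],[0.08,0,0,0.02,0,0,0],[0.08,0,0,0.0065,0,0,0],[0.08,0,0,0,0,0,0],[0.08,0,0,0,0,0,0],[0.03,0,0,0,0,0,0],[0.03,0,0,0,0,0,0],[0.03,0,0,0,0,0,0],[0.03,0,0,0,0,0,0],[0.03,0,0,0,0,0,0],[0.03,0,0,0,0,0,0],[0.03,0,0,0,0,0,0]]' 10
python3 - <<'E'
from h import *
to([432.7,288.2,67],[180,0,178.4])
f=snap("side","s2.png",(200,80,320,200),5)
E
```

```text
time_s: 45.22
ee_pos: [432.4, 289.1, 259.9]
ee_rot: [179.8, 0.1, 178.4]
force: [-1.0, 5.7, -0.5]
gripper_width: 39.8
tcp [432.4 289.1 259.9] rpy [1.7980e+02 8.0000e-02 1.7836e+02] tip [432.7 289.7  68.9] w 39.8 F [-1.   5.7 -0.5] t 45.225
shift tool m [-0.0004 -0.0008  0.0019] turn [ 0.0035  0.0014 -0.0007] min rows 0.0
```

View pics/s2.png

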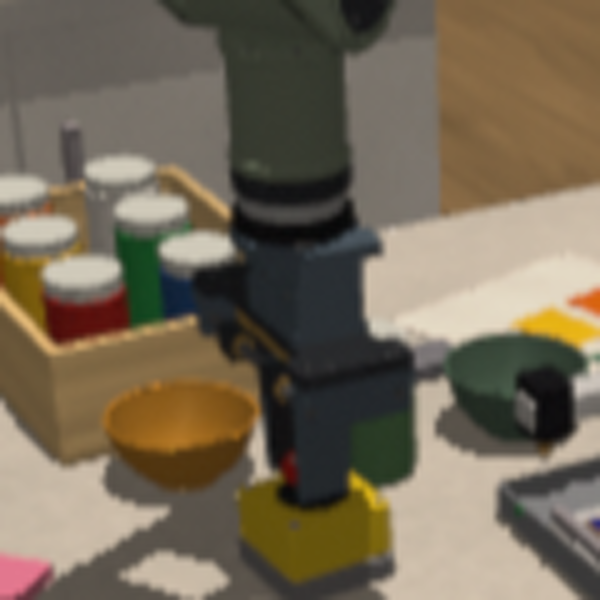

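```bash
python3 -m jog '[[0.03,0,0.0015,0,0,0,0],[0.03,0,0,0,0,0,0.12],[0.03,0,0,0,0,0,0.15],[0.03,0,0,0,0,0,0.15],[0.03,0,0,0,0,0,0.15],[0.03,0,0,0,0,0,0.15],[0.03,0,0,0,0,0,0.06],[0.03,0,0,0,0,0,0],[0.03,0,0,0,0,0,0]]' 12
python3 - <<'E'
from h import *
s=status.state();print(s["torque"],s["ee_rot"],s["gripper_width"])
f=snap("side","s3.png",(200,80,320,200),5)
E
```

```text
time_s: 46.4
ee_pos: [433.0, 291.6, 260.2]
ee_rot: [179.6, -0.1, 133.7]
force: [-0.5, 9.4, -2.3]
gripper_width: 39.6
[ 1.72514439 -0.07894943  0.43606173] [ 1.79561213e+02 -9.66425634e-02  1.33717818e+02] 39.63616343874931
```

View pics/s3.png

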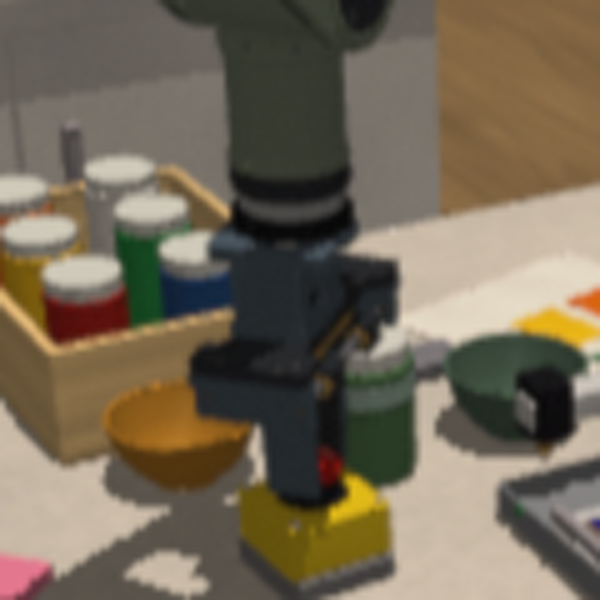

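```bash
python3 -m jog '[[0.03,0,0,-0.003,0,0,0],[0.03,0,0,-0.003,0,0,0],[0.03,0,0,-0.002,0,0,0],[0.03,0,0,0,0,0,0]]' 12
python3 - <<'E'
from h import *
s=status.state();print(s["torque"],s["ee_rot"],s["gripper_width"])
f=snap("side","s4.png",(200,80,320,200),5)
E
```

```text
time_s: 46.95
ee_pos: [433.2, 290.7, 269.2]
ee_rot: [179.6, -0.0, 133.7]
force: [0.9, 5.4, 4.9]
gripper_width: 39.5
[ 1.19460046 -0.31899842  0.08279143] [ 1.79585539e+02 -9.73014646e-04  1.33681724e+02] 39.48073160284736
```

View pics/s4.png

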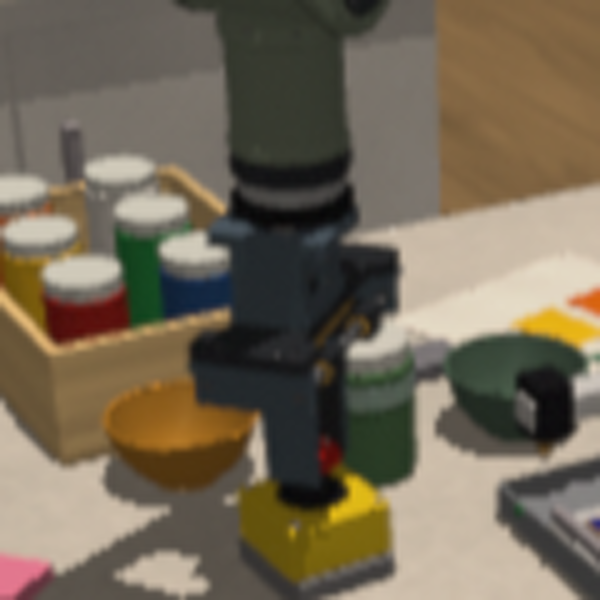

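```bash
python3 -m jog '[[0.06,0,0,0,0,0,0],[0.08,0,0,0,0,0,0],[0.08,0,0,0,0,0,0],[0.08,0,0,0,0,0,0],[0.08,0,0,-0.02,0,0,0],[0.08,0,0,-0.05,0,0,0],[0.08,0,0,-0.06,0,0,0],[0.08,0,0,-0.02,0,0,0],[0.08,0,0,0,0,0,0],[0.08,0,0,0,0,0,0]]'
python3 - <<'E'
from h import *
for n in("top","side"):
    f=snap(n,f"t_{n}.png");b,o=masks(f)
    W=cloud(f);hsv=cv2.cvtColor(f["color"],cv2.COLOR_BGR2HSV)
    k=((hsv[...,0]<5)|(hsv[...,0]>174))&(hsv[...,1]>180)&(abs(W[...,0]-433)<40)&(abs(W[...,1]-288)<40);print(n,k.sum(),np.nanpercentile(W[k][:,2],[50,80]) if k.sum() else "")
    for bx in((-120,-25),(0,90),(110,210)): heldfit(f,b,(530,700,*bx,30,80))
    heldfit(f,o,(540,690,-350,-260,12,40))
    for l in "blue_jar green_jar ochre_pot ochre_bowl dip_dish green_bowl brush".split(): print(l,[(np.round(d["location"]).tolist(),round(d["p"],2)) for d in vision.find_in(n,l)][:1])
E
cd pics; python3 -c "
import cv2
a=cv2.imread('t_side.png');cv2.imwrite('t_c.png',cv2.resize(a[80:280,200:460],None,fx=3,fy=3,interpolation=cv2.INTER_CUBIC))"
```

```text
time_s: 48.25
ee_pos: [431.8, 289.2, 416.1]
ee_rot: [-179.9, -0.0, 133.7]
force: [0.2, 0.5, 0.2]
gripper_width: 80.2
top 0 
n 289 c [620.3 -70.6  45.9] pitch 0.7 roll(y) -1.2 x [580.3 662.5] y [-97.1 -44.6] z [40.8 50.8]
n 270 c [623.8  43.2  46.1] pitch -0.3 roll(y) 0.2 x [583.7 664.7] y [17.1 70. ] z [42.  50.1]
n 291 c [627.7 158.1  46. ] pitch 0.5 roll(y) -0.5 x [586.7 668.7] y [132.8 184.8] z [41.3 50.3]
n 354 c [ 613.9 -307.2   17.7] pitch 1.2 roll(y) 0.4 x [565.2 666. ] y [-337.3 -276.8] z [12.6 22.6]
blue_jar [([430.0, -464.0, 89.0], 0.77)]
green_jar [([627.0, 155.0, 46.0], 0.75)]
ochre_pot [([742.0, -245.0, 46.0], 0.46)]
ochre_bowl [([428.0, 439.0, 18.0], 0.81)]
dip_dish [([439.0, -408.0, 15.0], 0.59)]
green_bowl [([677.0, 398.0, 26.0], 0.72)]
brush [([636.0, 518.0, 21.0], 0.43)]
side 55 [90.83644085 92.29273492]
n 267 c [623.2 -71.3  45.8] pitch 0.4 roll(y) 1.2 x [581.2 665.5] y [-96.3 -44.1] z [43.1 48.4]
n 215 c [626.2  43.5  45.7] pitch -0.1 roll(y) 0.9 x [584.3 668.4] y [18.9 69.2] z [43.1 48. ]
n 169 c [630.  159.6  45.3] pitch 0.0 roll(y) 1.4 x [587.4 672.7] y [134.9 186.3] z [43.  47.6]
n 506 c [ 610.8 -307.8   18. ] pitch 0.0 roll(y) 0.0 x [561.9 660.5] y [-336.2 -277.6] z [15.7 20.2]
blue_jar [([413.0, -485.0, 73.0], 0.8)]
green_jar [([606.0, -313.0, 18.0], 0.7)]
ochre_pot [([742.0, -257.0, 39.0], 0.66)]
ochre_bowl [([413.0, 466.0, 35.0], 0.57)]
dip_dish [([442.0, -399.0, 19.0], 0.68)]
green_bowl [([656.0, 432.0, 38.0], 0.84)]
brush []
```

View pics/t_c.png

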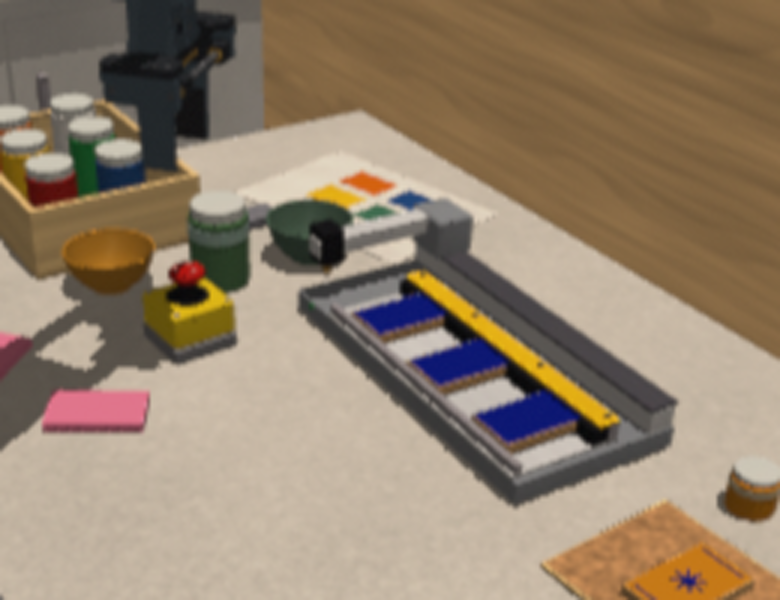

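View pics/t_top.png

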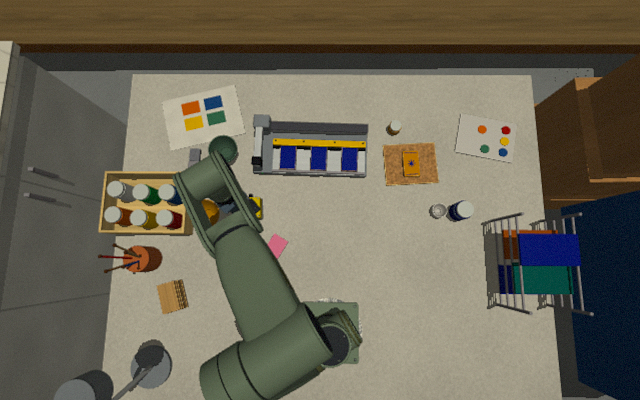

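```bash
python3 -c "
from workcell import ticket
print(ticket.job_done())"
```

```text
the job is handed in; nothing more can be done
None
```

I finished the plotter changeover and handed it in at about 49 s of the 210 s allowed; hand-in gave no verdict.

What I did, in order:
- **Stop button down:** I pushed it to about 13 N and it latched. The camera put its top at about 84 mm.
- **Ochre panel:** only one was present, in the right-hand bay. I tilted it out from under the lip and laid it flat, face up, on the cork board.
- **Blue panels:** there were three, one for each bay. Each was tilted about 12°, slid under the lip and levelled.
- **Stop button up:** I twisted it about 0.78 rad clockwise, then raised it, let go and moved the gripper clear.

Last checks before hand-in:
- **Button:** the head is back up, top at about 92 mm.
- **Blue panels:** all three lie flat within the camera's noise, tops at about 46 mm, which is right for the 34 mm bay floor.
- **Ochre panel:** it lies flat near the middle of the board, with its top at about 18 mm.
- **Bystanders:** the jars, pot, dish and bowls look unmoved in the side picture. The pink look-alikes were not touched.

What was not clean:
- **Hidden in the final top picture:** the arm covered the button and the green jar, so those were judged from the side camera only.
- **Detector misses:** the detector reported the green jar on panels instead, so I checked it by eye. The side camera did not report the brush. The top camera put it within about 16 mm of its first position, with low confidence.
- **Twist:** there was a sideways force of up to about 9 N on the gripper, because it was slightly off the button's centre.

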